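# Load the light-shield sample stand

### The arm

A 6-joint arm with a two-finger parallel gripper is mounted at the origin on the work surface. World frame = base frame: x ahead of the robot, y to its left, z up, the work surface at z = 0. Lengths are in m, angles in rad, forces in N, time in s.
With the tool pointing down it reaches from about 0.3 to 0.875 m from the base axis. Payload 6.4 kg.
Tool frame: the origin (TCP) lies on the centre line of the jaws, within the pads' length; the fingertips stand ctrl.nose_length ahead of it and the grasp point (between the pads) lies 6 mm ahead of it (ctrl.nose_length is the distance from the TCP to the fingertips, in m); x points along the fingers, y is the direction in which the jaws open and shut, and the axes are right-handed (so a half turn about x gives the same grasp; the last joint's range is limited). The gripper opens to 85 mm and grips with 20 to 120 N. Pads are 22 mm wide; open, the fingers measure 114 mm over their backs; the gripper's body (76 mm by 85 mm) begins 54 mm behind the grasp point. The pads swing forward as they close: fully open they stand 13 mm farther back than shut.
Start: joints at [-1.428, 0.181, 1.607, -0, 1.354, -0.206], TCP at [0.197, -0.54, 0.256] pointing down, gripper open.
Joint ranges: [-2.99, 2.99], [-0.89, 2.07], [0.3, 2.58], [-1.14, 4.28], [0, 2.63], [-3.12, 3.12]. Speed limits (rad/s): [2.57, 2.57, 3.01, 3.14, 3.14, 3.14].

### API

Orientations are given as a unit quaternion [w, x, y, z].
In Python, from bench import telemetry, cams, workorder, spotter, ctrl gives the robot as it stands. The module is installed in compiled form; this text tells all that it offers.
- The arm moves only by the tool servo_tool, never from a script. Its argument "targets" is one flat list of numbers, 4 for each row, row after row: the shift along the tool's x, y, z in mm, then the turn about the tool's x in rad. A call has exactly 5 rows; each row shifts and turns the commanded pose from where the row before left it, along the tool's axes as they then stand; what a row does not reach is not made up. A row lasts 1/10 s, in which the tool goes at most 50 mm and 8.59 degrees, less where a joint would pass 70% of its speed; a pose out of reach is approached as far as the arm can. A call is refused whole if a number of a shift passes 50 or a number of a turn 0.15, either way. A call with a gripper value outside its range is refused whole. "fingers" is the finger opening in mm, from 0 to 85.4, set as the call begins (left out, the last holds). The fingers move at their own pace and stop on an object; the grip force is fixed at half the most. Time passes only in rows, so rows that do not move let the fingers close, or fill a call up. It gives the time, the measured TCP pose, the force and the opening at its end, in the units of the state.
- telemetry.get_obs(): the state, without advancing time (a new reading comes with each control period).
- cams.camera(name): name is "scene" or "top"; returns (picture, depth): 400x640x3 uint8, blue, green, red; 400x640 float32, m along the optical axis (not along the pixel's ray), 0 where there is no reading.
- cams.camera_params(name): a dict with "intrinsics" (3x3 intrinsics, pixels), "R" (3x3) and "t" (3): a world point X has camera coordinates R X + t. Camera axes: x right, y down, z forward; pixel columns grow to the right and rows downward; lengths in m; the calibration is good to about 2 mm. A picture is of the moment at which its call begins. camera_params takes no time and is no camera call.
- workorder.hand_in(): hands the job in, once; it reports no verdict.
Trained networks look in the newest picture that a camera, given by its name, has taken for a name from the list of things; names that differ only in an ending like _2 or _b are one class to them, and where a whole thing is asked for, a point or a joint stands for the part that bears it (a point fixed in the world has none). Each returns a list of dicts, best first, with "score" (0 to 1); they miss things now and then, are a little off and sometimes report something else, mostly with a low value. They report only what shows in the picture. A call takes as long as a camera call. They do not tell look-alikes from the thing itself.
- spotter.search_frame(camera, thing): "pixel" ([column, row] in pixels, amid what is visible of it).
The state is a dict: "time_s": time; "q": joint angles; "dq": joint speeds; "joint_efforts": joint torques, N m; "eef_pos": TCP position; "eef_rot": TCP orientation; "wrist_force": force on the tool from outside, world axes, zero at the start; "torque": the same for the moment, N m; "opening": opening from 0.0 (shut) to 1.0 (fully open).
Only numpy, scipy, OpenCV 4.12 (cv2) and the standard library are available. Lean on these libraries where they do the work, as an engineer would, in place of code of your own. Each camera call takes 0.05 s, during which the arm holds its last target.

### The job

Get the sample stand ready and load it: first swing its stabilising foot out until it clicks home at the end of its travel, then raise the amber shield upright (or a little past) out of the way, and with it up stand every squat sample jar upright in the stand's tray. Finally fold the shield back down to 45 degrees, in line with the two sloping index arms, and let go; leave the other bench items where they are.

Things in the scene. Friction and masses are not known exactly. Their poses are not given: they have to be found in the camera images.
- stand: Sample stand, fixed to the bench. Origin on the bench under the tray's centre; own x points away from the robot towards the shield's hinge, y left, z up. White base plate 6 mm thick (x -105 to +125, y -180 to +180 mm). At x +105, y +-170 mm two posts carry the shield hinge; from each a dark 75 mm steel index arm slopes up and towards the robot at 45 degrees.
- tray_floor (a point): Centre of the tray's inner floor (stand's x 0, y 0, z 6 mm). The tray is 120 mm inside along the stand's x (-60 to +60) and 250 mm along y (-125 to +125); walls 6 mm thick, rim 24 mm above the bench.
- shield (a joint): Angle of the amber shield (rad): 0 = level, over the tray, free edge towards the robot; grows as the edge is raised; 1.571 upright; end stop 2.1 (leaning away). 0.785 = in line with the index arms. Panel 140 mm from hinge to edge, 310 mm wide, 5 mm thick, 0.25 kg. Stiff hinge along the stand's y: stays at any angle, needs 3 to 6 N at the rail.
- shield_hinge (a point): Point on the shield's hinge axis, half-way along it: stand's x +105, y 0, z 110 mm.
- shield_rail (a point): Centre of the shield's grab rail: round steel bar 12 mm thick, parallel to the hinge, 190 mm from its axis in the panel's plane, 45 mm beyond the panel's edge; two thin arms 62 mm either side of this point hold it. It can be pinched from above at any shield angle and rolls between the fingers as the shield turns.
- foot (a joint): Angle of the stabilising foot (rad) about its vertical pivot: 0 = stowed by the stand's right side, pointing to the robot (stand's -x); grows as it swings out to the right (-y) and on to the rear; 1.9 = end of travel. Needs 1 to 2 N at the peg: friction, and from about 1.5 a sprung detent ball that it must ride over; past about 1.75 the ball keeps it home.
- foot_pivot (a point): Pivot of the foot: stand's x +50, y -235, z 18 mm. Axis vertical.
- foot_peg (a point): Middle of the gripping part of the foot's upright round peg, 100 mm from the pivot, 78 mm above the bench. Peg 16 mm in diameter, its top 104 mm above the bench; the flat bar below is 20 mm wide, its top 23 mm above the bench, ending 118 mm from the pivot.
- reagent: Bystander: reagent bottle, 60 mm in diameter, 100 mm high, origin under its centre. Leave alone.
- tipbox: Bystander: grey and white pipette tip box, 120 x 85 x 68 mm, origin under its centre. Leave alone. (A fixed rack of capped tubes, 110 mm high, stands out of the way at the far right, beyond the jars.)
- jar1_mid (a point): Centre (half-way up) of a squat clear screw-cap sample jar with a paper label, 46 mm in diameter, 36 mm high, 40 to 85 g. May be absent.
- jar2_mid (a point): Centre (half-way up) of a squat clear screw-cap sample jar with a paper label, 46 mm in diameter, 36 mm high, 40 to 85 g. May be absent.
- jar3_mid (a point): Centre (half-way up) of a squat clear screw-cap sample jar with a paper label, 46 mm in diameter, 36 mm high, 40 to 85 g. May be absent.
- jar4_mid (a point): Centre (half-way up) of a squat clear screw-cap sample jar with a paper label, 46 mm in diameter, 36 mm high, 40 to 85 g. May be absent.
- jar5_mid (a point): Centre (half-way up) of a squat clear screw-cap sample jar with a paper label, 46 mm in diameter, 36 mm high, 40 to 85 g. May be absent.
There are look-alikes about, which are no part of the job. What is shaped like the part that bears jar4_mid but green or turquoise is not meant. What is shaped like the part that bears jar5_mid but blue or turquoise is not meant.

How it is judged:
On the way, in this order (a step that is already met when the one before it is completed fails the run):
1. the stabilising foot is swung out and seated in its end detent (value of joint foot above 1.83 rad), for 0.3 s.
2. the shield is raised upright or beyond (at least 80 degrees), the foot still out (value of joint shield above 1.4 rad and value of joint foot above 1.83 rad), for 0.3 s.
3. every jar stands upright in the tray, let go, with the shield still up (at least 75 degrees) (x of jar1_mid in the frame of stand between -0.05 and 0.05 m and y of jar1_mid in the frame of stand between -0.115 and 0.115 m and z of each of jar1_mid, jar2_mid, jar3_mid, jar4_mid, jar5_mid in the frame of stand below 0.03 m and angle between each of jar1_mid, jar2_mid, jar3_mid, jar4_mid, jar5_mid's own z axis and vertical below 0.15 rad and x of jar2_mid in the frame of stand between -0.05 and 0.05 m and y of jar2_mid in the frame of stand between -0.115 and 0.115 m and x of jar3_mid in the frame of stand between -0.05 and 0.05 m and y of jar3_mid in the frame of stand between -0.115 and 0.115 m and x of jar4_mid in the frame of stand between -0.05 and 0.05 m and y of jar4_mid in the frame of stand between -0.115 and 0.115 m and x of jar5_mid in the frame of stand between -0.05 and 0.05 m and y of jar5_mid in the frame of stand between -0.115 and 0.115 m and contact force between each of jar1, jar2, jar3, jar4, jar5 and the fingers below 0.1 N and value of joint shield above 1.31 rad), for 0.3 s.
At the end, for the whole second after the job is handed in: Every jar stands upright in the tray (on its floor, tilted less than 0.15 rad), at rest and released; the foot is seated at the end of its travel (joint above 1.83 rad); the shield rests at 45 degrees within 7 degrees (0.665 to 0.905 rad) and the robot has let go (x of jar1_mid in the frame of stand between -0.05 and 0.05 m and y of jar1_mid in the frame of stand between -0.115 and 0.115 m and z of each of jar1_mid, jar2_mid, jar3_mid, jar4_mid, jar5_mid in the frame of stand below 0.03 m and angle between each of jar1_mid, jar2_mid, jar3_mid, jar4_mid, jar5_mid's own z axis and vertical below 0.15 rad and x of jar2_mid in the frame of stand between -0.05 and 0.05 m and y of jar2_mid in the frame of stand between -0.115 and 0.115 m and x of jar3_mid in the frame of stand between -0.05 and 0.05 m and y of jar3_mid in the frame of stand between -0.115 and 0.115 m and x of jar4_mid in the frame of stand between -0.05 and 0.05 m and y of jar4_mid in the frame of stand between -0.115 and 0.115 m and x of jar5_mid in the frame of stand between -0.05 and 0.05 m and y of jar5_mid in the frame of stand between -0.115 and 0.115 m and linear speed of each of jar1, jar2, jar3, jar4, jar5 below 0.02 m/s and contact force between each of jar1, jar2, jar3, jar4, jar5 and the fingers below 0.1 N and value of joint foot above 1.83 rad and value of joint shield between 0.665 and 0.905 rad and not (velocity of joint shield above 0.05 rad/s) and not (velocity of joint shield below -0.05 rad/s)); the robot touches nothing.
It fails at once if the reagent bottle is moved more than 3 cm (distance of reagent from where it was at the start of the episode above 0.03 m).
It fails at once if the tip box is moved more than 3 cm (distance of tipbox from where it was at the start of the episode above 0.03 m).
Of jar1, jar2, jar3, jar4, jar5 only 3 to 5 are there at a start; the rules pass over those that are not, and their reading is None.
At some moment in a run one of jar1, jar2, jar3, jar4, jar5 may be knocked a few centimetres aside while the robot is not near it.
It also fails if it takes over 210 s, if anything falls off the work surface, if the arm or the gripper's body presses on something with over 40 N, if the wrist force passes 120 N, or if a joint passes its speed limit or range.

## Working session

There is one attempt and no reset: what is moved stays moved. The work goes in short steps, Python scripts to look and compute and a tool call to move; the robot and the scene stay as the last step left them, time stands still between calls to the robot, and variables do not carry over. Pictures are saved under pics/ and viewed, and the job is handed in when it is done.

Besides the shell and the picture viewer there is one more tool, called as name(argument=value, ...) on one line, values as JSON. servo_tool: Moves the arm, as the interface text tells. Its arguments: {"type":"object","properties":{"targets":{"type":"array","items":{"type":"number"}},"fingers":{"type":"number"}},"required":["targets"]}

```bash
mkdir -p pics
cat > h.py <<'E'
from bench import telemetry, cams, workorder, spotter, ctrl
import numpy as np, cv2
def snap(n,f=None):
    im,d=cams.camera(n)
    if f: cv2.imwrite('pics/'+f,im)
    return im,d
def world(n,u,v,z):
    p=cams.camera_params(n);K=p['intrinsics'];R=np.array(p['R']);t=np.array(p['t'])
    X=np.array([(u-K[0][2])/K[0][0],(v-K[1][2])/K[1][1],1])*z
    return R.T@(X-t)
def proj(n,P):
    p=cams.camera_params(n);K=np.array(p['intrinsics']);c=np.array(p['R'])@np.array(P)+np.array(p['t']);c=K@c
    return c[:2]/c[2]
def onplane(n,u,v,h):
    p=cams.camera_params(n);K=np.array(p['intrinsics']);R=np.array(p['R']);t=np.array(p['t'])
    o=-R.T@t; d=R.T@np.linalg.inv(K)@np.array([u,v,1.]); return o+d*(h-o[2])/d[2]
def cloud(n,d):
    p=cams.camera_params(n);K=np.array(p['intrinsics']);R=np.array(p['R']);t=np.array(p['t'])
    v,u=np.mgrid[0:400,0:640]
    X=np.stack([(u-K[0,2])/K[0,0]*d,(v-K[1,2])/K[1,1]*d,d],-1)-t
    return X@R
E
python3 - <<'E'
from h import *
print(telemetry.get_obs(), ctrl.nose_length)
for n in('scene','top'):
    snap(n,n+'0.png'); p=cams.camera_params(n); print(n,p['intrinsics'],-np.array(p['R']).T@p['t'],p['R'])
    for th in ['shield','shield_rail','foot','foot_peg','jar1_mid','jar4_mid','jar5_mid','stand','reagent','tipbox']:
        print(th,[(np.round(r['pixel']).tolist(),round(r['score'],2)) for r in spotter.search_frame(n,th)])
E
```

```text
{'time_s': 0.0, 'q': array([-1.42833368e+00,  1.81539651e-01,  1.60801613e+00, -3.26163733e-05,
        1.35383373e+00, -2.06300316e-01]), 'dq': array([ 0.0012787 , -0.00049339, -0.00096344,  0.00132354,  0.00161097,
       -0.00032245]), 'joint_efforts': array([-7.41571366e-04, -4.44866824e+01, -3.51333976e+01, -3.26520585e-04,
        8.92092066e-03,  1.49450926e-05]), 'eef_pos': array([ 0.19642905, -0.53984916,  0.25538099]), 'eef_rot': array([ 0.12204943,  0.69639113,  0.12332007, -0.69637309]), 'wrist_force': array([ 0.45357227, -0.56526037, -0.7437298 ]), 'torque': array([ 0.00227904,  0.04419775, -0.01345915]), 'opening': 1.0004104573695254} 0.025
scene [[482.48063979   0.         314.14881415]
 [  0.         482.48063979 205.06363938]
 [  0.           0.           1.        ]] [ 1.25634299 -0.7934599   0.86526772] [[ 0.75855115  0.65160825 -0.00261673]
 [ 0.37565787 -0.4405856  -0.81533153]
 [-0.53242964  0.61748767 -0.57898848]]
shield [([354.0, 183.0], 0.82)]
shield_rail [([352.0, 186.0], 0.57)]
foot [([284.0, 248.0], 0.74), ([222.0, 240.0], 0.41)]
foot_peg [([281.0, 244.0]
[... 431 characters left out ...]
1063]
 [  0.           0.           1.        ]] [0.32763213 0.02527939 1.21439893] [[-0.00792193 -0.99996597  0.00230462]
 [-0.98477453  0.0074013  -0.17367887]
 [ 0.1736559  -0.0036454  -0.98479964]]
shield [([273.0, 176.0], 0.76)]
shield_rail [([273.0, 179.0], 0.84)]
foot [([357.0, 198.0], 0.83)]
foot_peg [([358.0, 190.0], 0.79), ([275.0, 176.0], 0.49)]
jar1_mid [([432.0, 243.0], 0.62)]
jar4_mid [([407.0, 281.0], 0.54), ([385.0, 252.0], 0.46), ([353.0, 242.0], 0.44)]
jar5_mid [([484.0, 165.0], 0.78), ([457.0, 142.0], 0.74), ([451.0, 172.0], 0.49), ([358.0, 193.0], 0.27)]
stand [([282.0, 189.0], 0.93)]
reagent [([410.0, 127.0], 0.62), ([272.0, 177.0], 0.35)]
tipbox [([158.0, 190.0], 0.58)]
```

View pics/scene0.png

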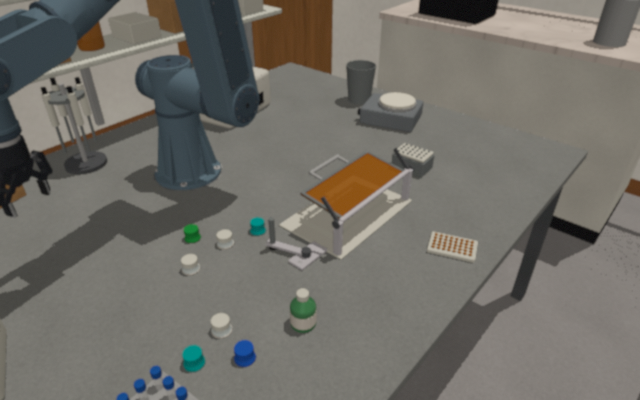

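View pics/top0.png

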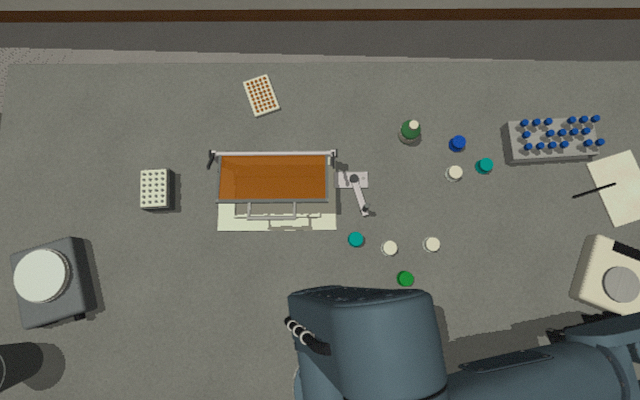

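Run:
```python
import cv2
a=cv2.imread('pics/scene0.png'); b=cv2.imread('pics/top0.png')
cv2.imwrite('pics/c1.png',cv2.resize(a[215:375,160:330],None,fx=3.5,fy=3.5,interpolation=cv2.INTER_CUBIC))
cv2.imwrite('pics/c2.png',cv2.resize(b[110:310,180:500],None,fx=2.5,fy=2.5,interpolation=cv2.INTER_CUBIC))
```

```text
(no output)
```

View pics/c1.png

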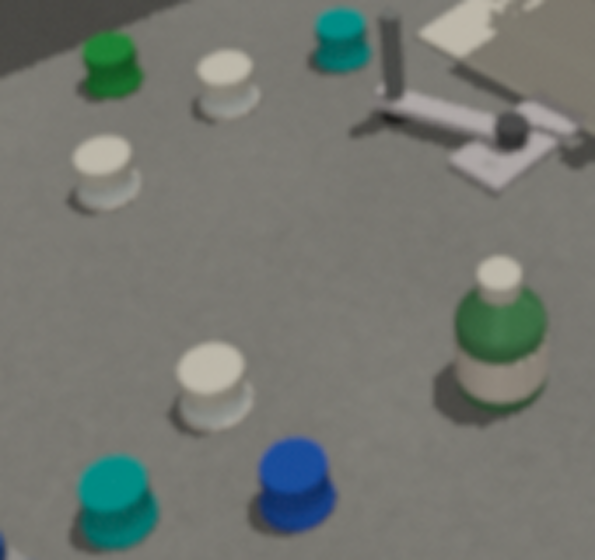

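View pics/c2.png

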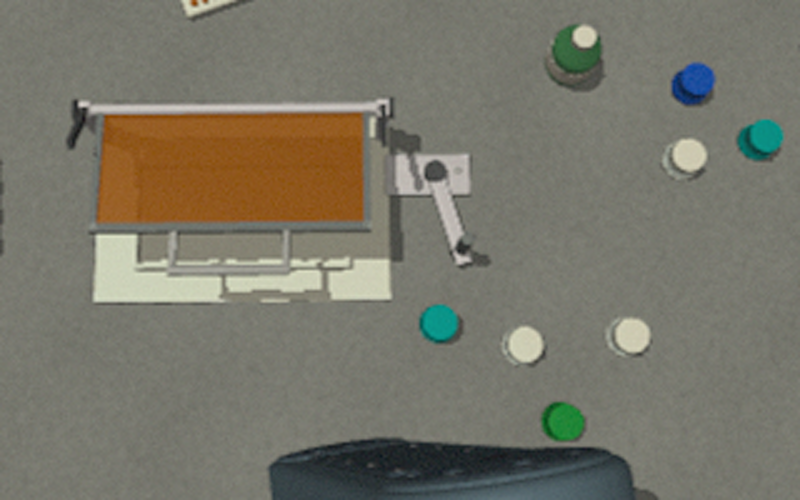

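Three white jars show up (top view: (455,172), (390,247), (432,243)). The look-alikes are turquoise at (356,239) and (485,165), green at (405,278) and blue at (458,143). Next I'll measure.

```bash
cat >> h.py <<'E'
def jars(n,im,d,show=True):
    # white caps: blobs at height ~.036
    P=cloud(n,d); b=im.astype(int); sat=b.max(-1)-b.min(-1)
    m=((P[...,2]>.026)&(P[...,2]<.046)&(sat<50)&(b.min(-1)>110)).astype(np.uint8)
    k,l,s,c=cv2.connectedComponentsWithStats(m)
    out=[]
    for i in range(1,k):
        if 60<s[i,4]<700:
            q=P[l==i]; u,v=c[i]; out.append((c[i].round(1),s[i,4],np.median(q,0).round(4),onplane(n,u,v,.036).round(4)))
    return out
E
python3 - <<'E'
from h import *
im,d=snap('top'); P=cloud('top',d)
for n in('top','scene'):
    i2,d2=(im,d) if n=='top' else snap('scene')
    for j in jars(n,i2,d2): print(n,j)
for nm,(u,v,h) in dict(nearL=(218,230.5,.006),nearR=(336,230,.006),).items(): print(nm,onplane('top',u,v,h))
for nm,(u,v) in dict(hL=(214,153),hR=(333,153),hm=(273,153),rail=(273,217),railL=(250,217),railR=(293,217),peg=(364.5,206),pegtop=(365,206),pivot=(353,178),bar=(359,195),reag=(414,125),tip=(158,188)).items():
    w=P[v if isinstance(v,int) else int(v),int(u)]; print(nm,w.round(4))
# panel plane
m=(im[...,2]>130)&(im[...,0]<60)&(im[...,1]>50)&(P[...,0]<1); m[:, :200]=0;m[:,345:]=0;m[:140]=0;m[215:]=0
q=P[m]; c=q.mean(0); U,S,V=np.linalg.svd(q-c,full_matrices=False); print('panel',len(q),c,V[2],V[0], S)
# white plate rect
m=((im.min(-1)>150)&(P[...,2]<.02)&(abs(P[...,2])<.02)).astype(np.uint8); m[:, :200]=0;m[:,345:]=0;m[:140]=0
print(cv2.minAreaRect(np.argwhere(m)[:,::-1].astype(np.float32)))
E
```

```text
top (array([455.5, 171.8]), np.int32(146), array([ 0.6164, -0.378 ,  0.0354]), array([ 0.6166, -0.3779,  0.036 ]))
top (array([432.6, 243.9]), np.int32(159), array([ 0.3995, -0.2966,  0.0352]), array([ 0.3999, -0.2966,  0.036 ]))
top (array([390. , 247.5]), np.int32(160), array([ 0.3892, -0.1714,  0.0357]), array([ 0.3902, -0.1711,  0.036 ]))
scene (array([369.1,   3.7]), np.int32(127), array([-0.8416,  2.2462,  0.0351]), array([-0.8358,  2.2455,  0.036 ]))
scene (array([428.5,  49.6]), np.int32(335), array([0.0128, 1.5994, 0.0356]), array([0.0165, 1.5981, 0.036 ]))
scene (array([546.9,  76.7]), np.int32(491), array([0.6514, 1.6004, 0.0358]), array([0.6485, 1.6005, 0.036 ]))
scene (array([224. , 235.2]), np.int32(141), array([ 0.3967, -0.1741,  0.0336]), array([ 0.3992, -0.1767,  0.036 ]))
scene (array([189.2, 260.3]), np.int32(172), array([ 0.4065, -0.3002,  0.0335]), array([ 0.4094, -0.3017,  0.036 ]))
scene (array([220.1, 321.3]), np.int32(245), array([ 0.6234, -0.3812,  0.0336]), array([ 0.6252, -0.3823,  0.036 ]))
scene (array([305. , 321.2]), np.int32(133), array([ 0.7707, -0.2628,  0.0355]), array([ 0.7682, -0.2596,  0.036 ]))
nearL [0.44698894 0.34187405 0.006     ]
nearR [ 0.44575808 -0.01473153  0.006     ]
hL [0.6564 0.3324 0.1176]
hR [ 0.6529 -0.0053  0.1211]
hm [0.6552 0.165  0.1177]
rail [0.4691 0.1595 0.1403]
railL [0.4694 0.2213 0.142 ]
railR [0.4686 0.1054 0.1412]
peg [ 0.506  -0.0929  0.086 ]
pegtop [ 0.5034 -0.0941  0.1017]
pivot [ 0.6011 -0.0676  0.0297]
bar [0.3276 0.0253 1.2144]
reag [ 0.7426 -0.2439  0.0994]
tip [0.5671 0.5066 0.0652]
panel 4432 [0.58471231 0.16536132 0.12462863] [-0.89571618 -0.0152625  -0.44436425] [-0.02217445 -0.9966336   0.07892879] [5.63827367 3.69916327 2.17369695]
((278.0, 190.0), (80.0, 132.0), 90.0)
```

```bash
cat >> h.py <<'E'
from scipy.spatial.transform import Rotation as Ro
def pose():
    o=telemetry.get_obs(); q=o['eef_rot']; return o,np.array(o['eef_pos']),Ro.from_quat(np.r_[q[1:],q[0]]).as_matrix()
def go(target,yaw=None):
    """local total shift (mm) with current axes, & turn so tool y azimuth becomes yaw (mod pi)"""
    o,p,R=pose(); s=R.T@(np.array(target)-p)*1000
    az=np.arctan2(R[1,1],R[0,1]); out=[round(float(v),1) for v in s]
    if yaw is not None:
        d=(yaw-az+np.pi/2)%np.pi-np.pi/2
        print('turn about x (neg of azimuth):',round(-d,3))
    print('t',round(o['time_s'],2),'pos',p.round(4),'az',round(az,3),'x',R[:,0].round(3),'local',out,'F',o['wrist_force'].round(1),'open',round(o['opening'],3),'q6',o['q'][5].round(2)); return s
E
python3 - <<'E'
from h import *
go([.504,-.0925,.20],np.pi/2)
E
```

```text
turn about x (neg of azimuth): 0.349
t 1.2 pos [ 0.1965 -0.5404  0.2563] az -1.222 x [-0.  0. -1.] local [56.3, -315.8, -442.0] F [ 0.4 -0.8 -1.2] open 1.002 q6 -0.21
```

servo_tool(targets=[4,-21,-29.5,0,4,-21,-29.5,0,4,-21,-29.5,0,4,-21,-29.5,0,4,-21,-29.5,0])

```text
time_s: 1.7
eef_pos: [0.2999, -0.3901, 0.2363]
eef_rot: [0.123, 0.696, 0.122, -0.696]
wrist_force: [-0.3, 0.1, -0.1]
opening: 0.995
```

servo_tool(targets=[4,-21,-29.5,0,4,-21,-29.5,0,4,-21,-29.5,0,4,-21,-29.5,0,4,-21,-29.5,0])

```text
time_s: 2.2
eef_pos: [0.4027, -0.241, 0.2164]
eef_rot: [0.123, 0.697, 0.122, -0.696]
wrist_force: [0.4, -0.9, 0.6]
opening: 1.002
```

servo_tool(targets=[4,-21,-29.5,0,4,-21,-29.5,0,4,-21,-29.5,0,4,-21,-29.5,0,4,-21,-29.5,0.128])

```text
time_s: 2.7
eef_pos: [0.5055, -0.0918, 0.1963]
eef_rot: [0.077, 0.703, 0.077, -0.703]
wrist_force: [0.3, 0.3, 0.3]
opening: 0.998
```

Run:
```python
from h import *
snap('top','top1.png');im,d=snap('scene','scene1.png')
go([.504,-.093,.084],-1.35)
```

```text
turn about x (neg of azimuth): -0.0
t 2.8 pos [ 0.5061 -0.0898  0.1959] az -1.35 x [ 0.     0.001 -1.   ] local [111.9, 2.8, 2.8] F [ 0.5 -0.4  0. ] open 0.999 q6 0.94
```

View pics/top1.png

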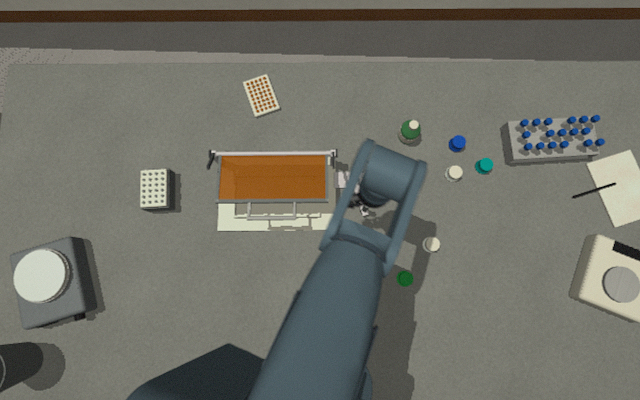

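View pics/scene1.png

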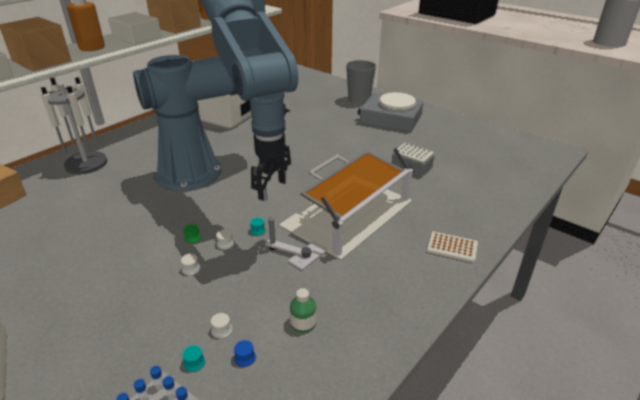

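The picture shows no further white jar. The three jars sit at (224,239), (189,264) and (220,324) in the scene view, and the peg is at (272,230) below the gripper. I'll descend now.

servo_tool(targets=[22,3,3,0,22,0,0,0,22,0,0,0,23,0,0,0,23,0,0,0])

```text
time_s: 3.3
eef_pos: [0.5024, -0.0973, 0.0837]
eef_rot: [0.078, 0.703, 0.078, -0.703]
wrist_force: [0.0, -0.3, -0.5]
opening: 0.995
```

servo_tool(targets=[0,0,0,0,0,0,0,0,0,0,0,0,0,0,0,0,0,0,0,0], fingers=0)

```text
time_s: 3.8
eef_pos: [0.5032, -0.0971, 0.0855]
eef_rot: [0.078, 0.703, 0.078, -0.702]
wrist_force: [-0.7, -0.9, 8.0]
opening: 0.172
```

servo_tool(targets=[0,0,0,0,0,0,0,0,0,0,0,0,0,0,0,0,0,0,0,0])

```text
time_s: 4.3
eef_pos: [0.5032, -0.0971, 0.0855]
eef_rot: [0.078, 0.703, 0.078, -0.702]
wrist_force: [-2.4, 0.1, 6.3]
opening: 0.174
```

Run:
```python
from h import *
im,d=snap('scene'); cv2.imwrite('pics/s2.png',cv2.resize(im[140:300,200:400],None,fx=3,fy=3))
go([.504,-.093,.084],-1.35)
```

```text
turn about x (neg of azimuth): 0.0
t 4.35 pos [ 0.5032 -0.0971  0.0855] az -1.35 x [ 0.002 -0.001 -1.   ] local [1.5, -3.8, -1.7] F [-2.4  0.3  5.7] open 0.17 q6 0.93
```

View pics/s2.png

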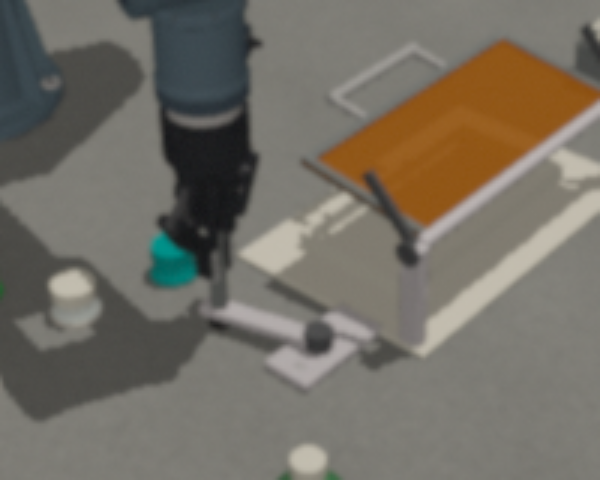

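servo_tool(targets=[0,9,-0.4,-0.09,0,9,-0.4,-0.09,0,9,-0.4,-0.09,0,9,-0.4,-0.09,0,9,-0.4,-0.09])

```text
time_s: 4.85
eef_pos: [0.5242, -0.1369, 0.0856]
eef_rot: [0.234, 0.669, 0.233, -0.665]
wrist_force: [8.9, 6.2, 0.5]
opening: 0.169
```

```bash
cat >> h.py <<'E'
def foot():
    o,p,R=pose(); piv=np.array([.601,-.0714]); v=p[:2]-piv
    a=np.arctan2(-v[1],-v[0])
    for a2 in (a,1.9):
        t=np.r_[piv-.1*np.array([np.cos(a2),np.sin(a2)]),.0855]; print('a',round(a2,3),'r',np.hypot(*v).round(4));go(t,a2-np.pi/2)
E
python3 -c "
from h import *
foot()"
```

```text
a 0.706 r 0.1009
turn about x (neg of azimuth): -0.033
t 4.85 pos [ 0.5242 -0.1369  0.0856] az -0.897 x [ 0.006  0.    -1.   ] local [0.1, -0.0, -0.9] F [8.9 6.2 0.5] open 0.169 q6 0.42
a 1.9 r 0.1009
turn about x (neg of azimuth): -1.226
t 4.85 pos [ 0.5242 -0.1369  0.0856] az -0.897 x [ 0.006  0.    -1.   ] local [0.7, 90.8, -67.1] F [8.9 6.2 0.5] open 0.169 q6 0.42
```

servo_tool(targets=[0,9,-0.8,-0.09,0,9,-0.6,-0.09,0,9,-0.5,-0.09,0,9,-0.5,-0.09,0,9,-0.5,-0.09])

```text
time_s: 5.35
eef_pos: [0.5597, -0.1634, 0.0855]
eef_rot: [0.377, 0.6, 0.376, -0.597]
wrist_force: [7.2, 7.5, 2.6]
opening: 0.166
```

servo_tool(targets=[0,9,-0.5,-0.09,0,9,-0.5,-0.09,0,9,-0.5,-0.09,0,9,-0.5,-0.09,0,0,0,0])

```text
time_s: 5.85
eef_pos: [0.5945, -0.1721, 0.0856]
eef_rot: [0.478, 0.523, 0.477, -0.52]
wrist_force: [5.5, 7.5, 6.2]
opening: 0.175
```

```bash
python3 -c "
from h import *
foot()"
```

```text
a 1.506 r 0.1009
turn about x (neg of azimuth): -0.023
t 5.85 pos [ 0.5945 -0.1721  0.0856] az -0.088 x [ 0.004  0.002 -1.   ] local [0.1, -0.0, -0.9] F [5.5 7.5 6.2] open 0.175 q6 -0.39
a 1.9 r 0.1009
turn about x (neg of azimuth): -0.417
t 5.85 pos [ 0.5945 -0.1721  0.0856] az -0.088 x [ 0.004  0.002 -1.   ] local [0.2, 38.2, -9.4] F [5.5 7.5 6.2] open 0.175 q6 -0.39
```

servo_tool(targets=[0,9,-0.7,-0.09,0,9,-0.6,-0.09,0,9,-0.5,-0.09,0,9,-0.5,-0.09,0,6,-0.3,-0.05])

```text
time_s: 6.35
eef_pos: [0.6351, -0.1666, 0.0856]
eef_rot: [0.575, 0.414, 0.573, -0.412]
wrist_force: [-8.9, -0.8, 8.4]
opening: 0.17
```

```bash
python3 -c "
from h import *
foot()"
```

```text
a 1.915 r 0.1011
turn about x (neg of azimuth): -0.022
t 6.35 pos [ 0.6351 -0.1666  0.0856] az 0.323 x [ 0.003  0.001 -1.   ] local [0.1, -0.0, -1.1] F [-8.9 -0.8  8.4] open 0.17 q6 -0.76
a 1.9 r 0.1011
turn about x (neg of azimuth): -0.006
t 6.35 pos [ 0.6351 -0.1666  0.0856] az 0.323 x [ 0.003  0.001 -1.   ] local [0.1, -1.6, -1.1] F [-8.9 -0.8  8.4] open 0.17 q6 -0.76
```

servo_tool(targets=[0,0,0,0,0,0,0,0,0,0,0,0,0,0,0,0,0,0,0,0], fingers=40)

```text
time_s: 6.85
eef_pos: [0.6331, -0.168, 0.0843]
eef_rot: [0.573, 0.414, 0.573, -0.414]
wrist_force: [0.5, 0.3, 0.2]
opening: 0.47
```

servo_tool(targets=[-15,0,0,0,-25,0,0,0,-40,0,0,0,-45,0,0,0,-45,0,0,0])

```text
time_s: 7.35
eef_pos: [0.633, -0.1677, 0.2571]
eef_rot: [0.573, 0.414, 0.573, -0.414]
wrist_force: [0.5, -0.3, -0.4]
opening: 0.471
```

Run:
```python
from h import *
im,d=snap('scene'); cv2.imwrite('pics/s3.png',cv2.resize(im[120:360,160:480],None,fx=2.5,fy=2.5))
im,d=snap('top'); cv2.imwrite('pics/t3.png',cv2.resize(im[110:310,180:500],None,fx=2.5,fy=2.5))
# shield rail position estimate by depth along rail
P=cloud('top',d)
for r in range(213,222):
    print(r,[P[r,c].round(3).tolist() for c in (262,273,284)])
go([.468,.1636,.25],0)
```

```text
213 [[0.499, 0.21, 0.006], [0.5, 0.177, 0.003], [0.499, 0.143, 0.006]]
214 [[0.496, 0.21, 0.006], [0.496, 0.176, 0.006], [0.496, 0.143, 0.006]]
215 [[0.491, 0.207, 0.026], [0.49, 0.174, 0.025], [0.49, 0.141, 0.024]]
216 [[0.472, 0.19, 0.137], [0.472, 0.16, 0.14], [0.472, 0.13, 0.141]]
217 [[0.469, 0.189, 0.141], [0.469, 0.159, 0.144], [0.469, 0.13, 0.141]]
218 [[0.467, 0.19, 0.137], [0.466, 0.16, 0.14], [0.466, 0.13, 0.141]]
219 [[0.464, 0.189, 0.141], [0.464, 0.159, 0.142], [0.464, 0.13, 0.139]]
220 [[0.461, 0.189, 0.14], [0.478, 0.176, 0.006], [0.478, 0.143, 0.003]]
221 [[0.475, 0.21, 0.005], [0.475, 0.176, 0.004], [0.474, 0.143, 0.005]]
turn about x (neg of azimuth): 0.32
t 7.45 pos [ 0.6369 -0.1694  0.2647] az 0.32 x [ 0.014 -0.007 -1.   ] local [10.2, -55.7, -369.3] F [-0.2 -1.4  1.4] open 0.47 q6 -0.76
```

View pics/s3.png

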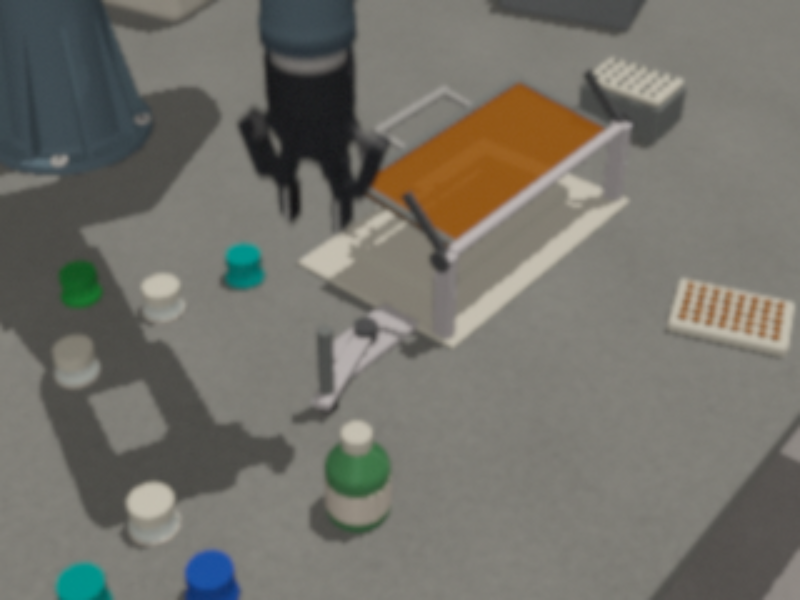

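View pics/t3.png

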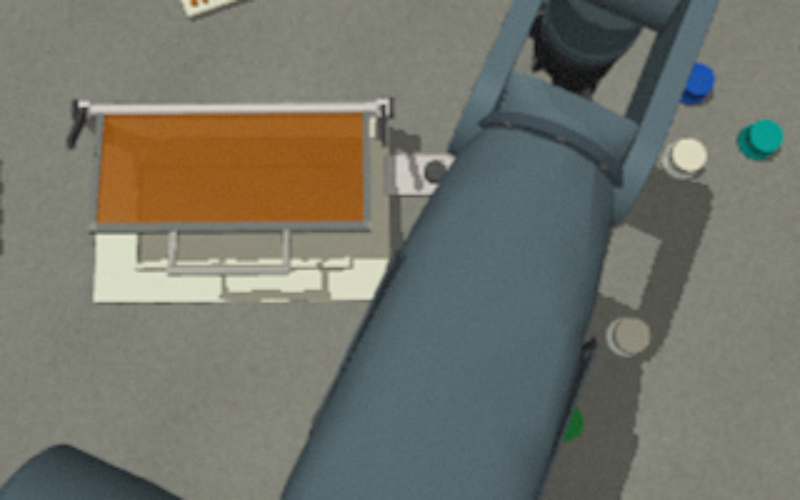

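Peg is at (326,365) in the crop, swung out and to the rear at the end stop, and the reagent bottle is untouched. Now the rail.

servo_tool(targets=[1,-5.6,-37,0,1,-5.6,-37,0,1,-5.6,-37,0,1,-5.6,-37,0,1,-5.6,-37,0])

```text
time_s: 7.95
eef_pos: [0.5477, 0.0002, 0.25]
eef_rot: [0.574, 0.414, 0.573, -0.414]
wrist_force: [-0.0, 1.2, -0.7]
opening: 0.468
```

servo_tool(targets=[1,-5.6,-37,0,1,-5.6,-37,0,1,-5.6,-37,0,1,-5.6,-37,0,1,-5.6,-37,0])

```text
time_s: 8.45
eef_pos: [0.4629, 0.167, 0.2451]
eef_rot: [0.574, 0.414, 0.573, -0.414]
wrist_force: [0.9, -0.5, -0.4]
opening: 0.466
```

servo_tool(targets=[0,0,0,0.12,0,0,0,0.1,0,0,0,0.1,0,0,0,0,0,0,0,0])

```text
time_s: 8.95
eef_pos: [0.4638, 0.1658, 0.2447]
eef_rot: [0.501, 0.5, 0.5, -0.499]
wrist_force: [0.3, 0.5, 0.2]
opening: 0.466
```

Run:
```python
from h import *
go([.4665,.1636,.141],0)
im,d=snap('scene'); cv2.imwrite('pics/s4.png',cv2.resize(im[120:280,240:440],None,fx=3,fy=3))
```

```text
turn about x (neg of azimuth): 0.003
t 8.95 pos [0.4638 0.1658 0.2447] az 0.003 x [ 0.001  0.    -1.   ] local [103.8, 2.6, 2.2] F [0.3 0.5 0.2] open 0.466 q6 0.1
```

View pics/s4.png

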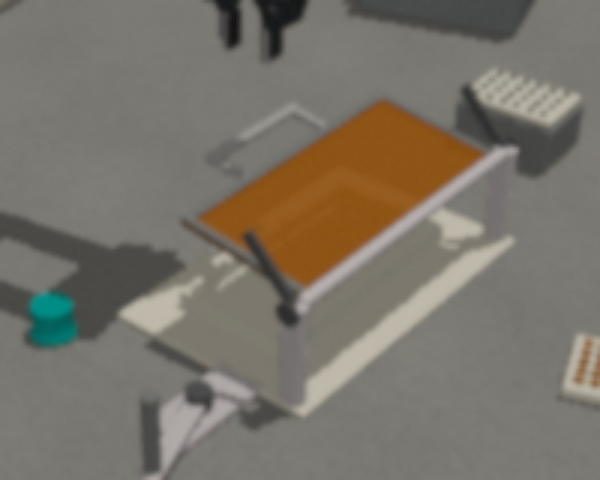

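servo_tool(targets=[20,2.6,2.2,0,20,0,0,0,22,0,0,0,22,0,0,0,20,0,0,0])

```text
time_s: 9.5
eef_pos: [0.4663, 0.1634, 0.1395]
eef_rot: [0.5, 0.5, 0.5, -0.5]
wrist_force: [0.2, -0.2, -0.0]
opening: 0.469
```

servo_tool(targets=[0,0,0,0,0,0,0,0,0,0,0,0,0,0,0,0,0,0,0,0], fingers=0)

```text
time_s: 10.0
eef_pos: [0.4682, 0.1635, 0.1418]
eef_rot: [0.501, 0.501, 0.499, -0.499]
wrist_force: [5.6, -0.6, -5.9]
opening: 0.12
```

servo_tool(targets=[0,0,0,0,0,0,0,0,0,0,0,0,0,0,0,0,0,0,0,0])

```text
time_s: 10.5
eef_pos: [0.4682, 0.1635, 0.1419]
eef_rot: [0.501, 0.501, 0.499, -0.499]
wrist_force: [5.3, -1.7, -6.4]
opening: 0.116
```

```bash
cat >> h.py <<'E'
def sh():
    o,p,R=pose(); g=p+.006*R[:,0]; v=np.array([.655-g[0],g[2]-.110]); print('shield est',np.arctan2(v[1],v[0]).round(3),'r',np.hypot(*v).round(4),'t',o['time_s'],'p',p.round(4),'F',o['wrist_force'].round(1),'open',o['opening'].round(3))
E
python3 - <<'E'
from h import *
sh()
im,d=snap('scene'); cv2.imwrite('pics/s5.png',cv2.resize(im[120:280,240:440],None,fx=3,fy=3))
E
```

```text
Traceback (most recent call last):
  File "h.py", line 49, in sh
    o,p,R=pose(); g=p+.006*R[:,0]; v=np.array([.655-g[0],g[2]-.110]); print('shield est',np.arctan2(v[1],v[0]).round(3),'r',np.hypot(*v).round(4),'t',o['time_s'],'p',p.round(4),'F',o['wrist_force'].round(1),'open',o['opening'].round(3))
                                                                                                                                                                                                                      ^^^^^^^^^^^^^^^^^^
AttributeError: 'float' object has no attribute 'round'
```

```bash
sed -i "s/o\['opening'\].round(3)/round(o['opening'],3)/; s/\[.655-g/[.656-g/" h.py
python3 - <<'E'
from h import *
sh()
def arc(a,b,n):
    t=np.linspace(a,b,n+1); x=-.19*np.cos(t)*1000; z=.19*np.sin(t)*1000
    for i in range(n): print(round(t[i+1],3),[round(-(z[i+1]-z[i]),1),round(x[i+1]-x[i],1)])
arc(.138,1.688,15)
E
```

```text
shield est 0.137 r 0.1895 t 10.5 p [0.4682 0.1635 0.1419] F [ 5.3 -1.7 -6.4] open 0.116
0.241 [np.float64(-19.3), np.float64(3.7)]
0.345 [np.float64(-18.8), np.float64(5.7)]
0.448 [np.float64(-18.1), np.float64(7.6)]
0.551 [np.float64(-17.2), np.float64(9.4)]
0.655 [np.float64(-16.2), np.float64(11.1)]
0.758 [np.float64(-14.9), np.float64(12.7)]
0.861 [np.float64(-13.5), np.float64(14.2)]
0.965 [np.float64(-12.0), np.float64(15.5)]
1.068 [np.float64(-10.3), np.float64(16.7)]
1.171 [np.float64(-8.6), np.float64(17.7)]
1.275 [np.float64(-6.7), np.float64(18.4)]
1.378 [np.float64(-4.7), np.float64(19.0)]
1.481 [np.float64(-2.8), np.float64(19.4)]
1.585 [np.float64(-0.7), np.float64(19.6)]
1.688 [np.float64(1.3), np.float64(19.6)]
```

servo_tool(targets=[-19.3,3.7,0,0,-18.8,5.7,0,0,-18.1,7.6,0,0,-17.2,9.4,0,0,-16.2,11.1,0,0])

```text
time_s: 11.0
eef_pos: [0.5038, 0.1635, 0.231]
eef_rot: [0.5, 0.5, 0.5, -0.5]
wrist_force: [5.0, -0.3, -12.0]
opening: 0.111
```

Run:
```python
from h import *
sh()
```

```text
shield est 0.647 r 0.1908 t 11.0 p [0.5038 0.1635 0.231 ] F [  5.   -0.3 -12. ] open 0.111
```

servo_tool(targets=[-14.9,12.7,0,0,-13.5,14.2,0,0,-12,15.5,0,0,-10.3,16.7,0,0,-8.6,17.7,0,0])

```text
time_s: 11.5
eef_pos: [0.5791, 0.1636, 0.2937]
eef_rot: [0.5, 0.499, 0.501, -0.501]
wrist_force: [-11.7, -0.7, 13.1]
opening: 0.116
```

servo_tool(targets=[-6.7,18.4,0,0,-4.7,19,0,0,-2.8,19.4,0,0,-0.7,19.6,0,0,1.3,19.6,0,0])

```text
time_s: 12.0
eef_pos: [0.6779, 0.1637, 0.3074]
eef_rot: [0.501, 0.501, 0.499, -0.499]
wrist_force: [-3.3, -0.9, 6.3]
opening: 0.11
```

servo_tool(targets=[0,0,0,0,0,0,0,0,0,0,0,0,0,0,0,0,0,0,0,0])

```text
time_s: 12.5
eef_pos: [0.6785, 0.1637, 0.3073]
eef_rot: [0.502, 0.502, 0.498, -0.498]
wrist_force: [3.4, 0.2, 5.6]
opening: 0.114
```

Run:
```python
from h import *
sh()
im,d=snap('scene','s6.png')
```

```text
shield est 1.688 r 0.1927 t 12.5 p [0.6785 0.1637 0.3073] F [3.4 0.2 5.6] open 0.114
```

View pics/s6.png

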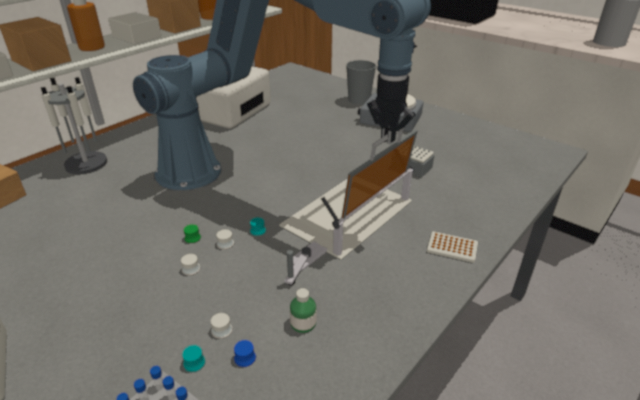

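servo_tool(targets=[0,0,0,0,0,0,0,0,0,0,0,0,0,0,0,0,0,0,0,0], fingers=40)

```text
time_s: 13.05
eef_pos: [0.6765, 0.1636, 0.3026]
eef_rot: [0.5, 0.5, 0.5, -0.5]
wrist_force: [0.2, 0.3, 0.2]
opening: 0.47
```

servo_tool(targets=[-10,0,0,0,-15,0,0,0,-20,0,0,0,-20,0,0,0,0,-20,0,0])

```text
time_s: 13.55
eef_pos: [0.659, 0.1633, 0.3731]
eef_rot: [0.502, 0.502, 0.498, -0.498]
wrist_force: [-0.8, -0.5, 0.3]
opening: 0.468
```

Run:
```python
from h import *
im,d=snap('top','t7.png')
for j in jars('top',im,d): print(j)
go([.392,-.1725,.2],0)
```

```text
(array([455.5, 171.8]), np.int32(144), array([ 0.6163, -0.3779,  0.0353]), array([ 0.6165, -0.3779,  0.036 ]))
(array([432.6, 243.9]), np.int32(160), array([ 0.3996, -0.2974,  0.0356]), array([ 0.3997, -0.2967,  0.036 ]))
(array([390. , 247.6]), np.int32(164), array([ 0.3889, -0.1712,  0.0358]), array([ 0.3899, -0.1712,  0.036 ]))
turn about x (neg of azimuth): 0.001
t 13.6 pos [0.6556 0.164  0.372 ] az 0.001 x [ 0.004  0.    -1.   ] local [170.8, -264.5, 336.5] F [2.5 1.5 0. ] open 0.47 q6 0.07
```

View pics/t7.png

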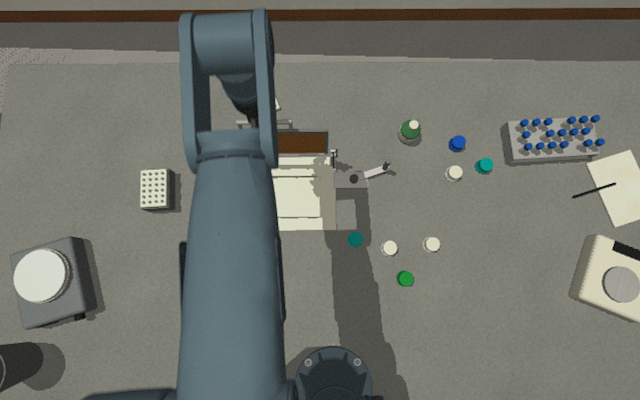

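servo_tool(targets=[10,-26.5,33.5,0,17,-26.5,33.5,0,17,-26.5,33.5,0,17,-26.5,33.5,0,17,-26.5,33.5,0], fingers=80)

```text
time_s: 14.1
eef_pos: [0.5234, -0.005, 0.2904]
eef_rot: [0.501, 0.5, 0.5, -0.5]
wrist_force: [1.2, -0.2, 0.9]
opening: 0.936
```

servo_tool(targets=[17,-26.5,33.5,0,17,-26.5,33.5,0,17,-26.5,33.5,0,17,-26.5,33.5,0,17,-26.5,33.5,0])

```text
time_s: 14.6
eef_pos: [0.3911, -0.1729, 0.2056]
eef_rot: [0.501, 0.5, 0.499, -0.5]
wrist_force: [1.0, -0.9, -0.4]
opening: 0.933
```

Run:
```python
from h import *
go([.391,-.1725,.034],0)
```

```text
turn about x (neg of azimuth): 0.0
t 14.6 pos [ 0.3911 -0.1729  0.2056] az 0.0 x [ 0.002 -0.002 -1.   ] local [171.6, -0.5, -0.7] F [ 1.  -0.9 -0.4] open 0.933 q6 -0.7
```

servo_tool(targets=[40,0,0,0,40,0,0,0,38,0,0,0,30,0,0,0,23,0,0,0])

```text
time_s: 15.1
eef_pos: [0.3918, -0.1717, 0.0328]
eef_rot: [-0.5, -0.5, -0.5, 0.5]
wrist_force: [0.1, 0.6, -0.6]
opening: 0.936
```

servo_tool(targets=[0,0,0,0,0,0,0,0,0,0,0,0,0,0,0,0,0,0,0,0], fingers=0)

```text
time_s: 15.6
eef_pos: [0.3931, -0.1725, 0.0357]
eef_rot: [0.501, 0.5, 0.499, -0.5]
wrist_force: [-1.9, 0.3, 8.1]
opening: 0.469
```

servo_tool(targets=[0,0,0,0,0,0,0,0,-10,0,0,0,-20,0,0,0,-30,0,0,0])

```text
time_s: 16.1
eef_pos: [0.3907, -0.1706, 0.0943]
eef_rot: [0.499, 0.5, 0.501, -0.5]
wrist_force: [0.4, -0.9, -1.1]
opening: 0.47
```

Run:
```python
from h import *
im,d=snap('scene'); cv2.imwrite('pics/s8.png',cv2.resize(im[140:300,150:350],None,fx=3,fy=3))
go([.545,.0836,.2],0)
```

```text
turn about x (neg of azimuth): 0.001
t 16.15 pos [ 0.3937 -0.1727  0.0993] az 0.001 x [ 0.005 -0.004 -1.   ] local [-100.9, 151.9, -255.9] F [ 5.3 -1.4  0.8] open 0.468 q6 -0.69
```

View pics/s8.png

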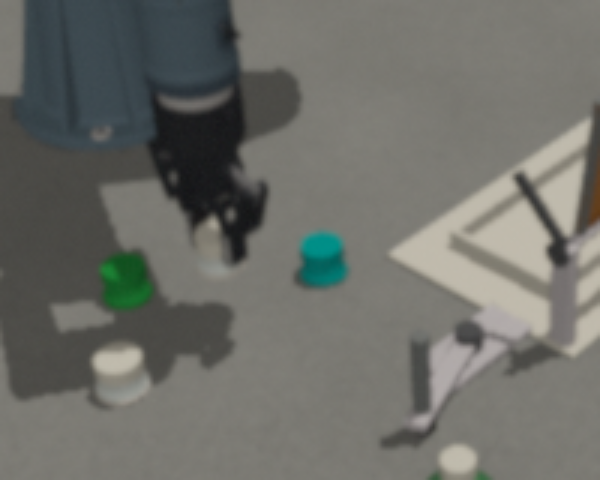

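servo_tool(targets=[-30,0,0,0,-30,5,-20,0,-20,15,-40,0,-10,15,-40,0,-10,15,-40,0])

```text
time_s: 16.65
eef_pos: [0.4423, -0.0301, 0.196]
eef_rot: [0.501, 0.501, 0.499, -0.5]
wrist_force: [0.7, -0.9, -1.0]
opening: 0.466
```

servo_tool(targets=[0,15,-40,0,0,15,-40,0,0,15,-40,0,0,15,-40,0,0,15,-40,0])

```text
time_s: 17.15
eef_pos: [0.517, 0.1706, 0.1949]
eef_rot: [0.5, 0.5, 0.5, -0.5]
wrist_force: [1.4, 0.4, -0.2]
opening: 0.47
```

servo_tool(targets=[0,15,-40,0,0,15,-36,0,0,12,0,0,0,0,0,0,0,0,0,0])

```text
time_s: 17.65
eef_pos: [0.5583, 0.2437, 0.1939]
eef_rot: [-0.5, -0.5, -0.5, 0.5]
wrist_force: [0.0, 0.7, -0.5]
opening: 0.464
```

Run:
```python
from h import *
go([.548,.2436,.042],0)
im,d=snap('scene'); cv2.imwrite('pics/s9.png',cv2.resize(im[110:270,230:430],None,fx=3,fy=3))
```

```text
turn about x (neg of azimuth): -0.001
t 17.65 pos [0.5583 0.2437 0.1939] az -0.001 x [-0.001 -0.    -1.   ] local [151.9, -10.2, 0.0] F [ 0.   0.7 -0.5] open 0.464 q6 0.22
```

View pics/s9.png

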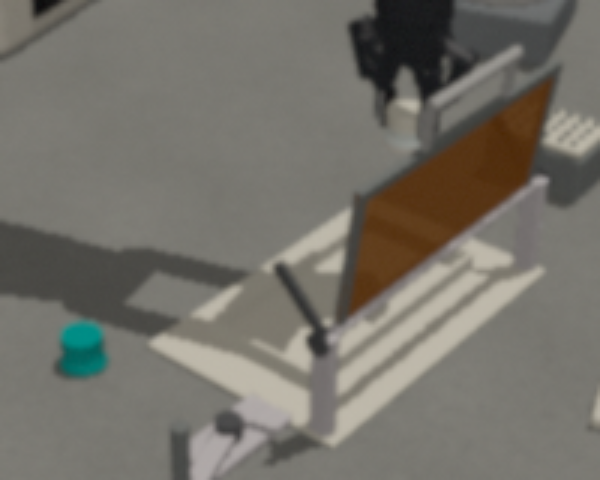

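Jar A is in the gripper at (405,120) of the crop, and the shield is up and clear of the hand. Lowering.

servo_tool(targets=[30,-10,0,0,45,0,0,0,40,0,0,0,20,0,0,0,9,0,0,0])

```text
time_s: 18.2
eef_pos: [0.5464, 0.2429, 0.0474]
eef_rot: [-0.499, -0.499, -0.5, 0.502]
wrist_force: [0.1, -0.1, -0.1]
opening: 0.468
```

servo_tool(targets=[3,0,0,0,3,0,0,0,1,0,0,0,0,0,0,0,0,0,0,0])

```text
time_s: 18.7
eef_pos: [0.5492, 0.2448, 0.0437]
eef_rot: [0.5, 0.5, 0.5, -0.5]
wrist_force: [-0.0, 0.1, -0.4]
opening: 0.471
```

servo_tool(targets=[1,0,0,0,1,0,0,0,0,0,0,0,0,0,0,0,0,0,0,0])

```text
time_s: 19.2
eef_pos: [0.5489, 0.2449, 0.0417]
eef_rot: [0.5, 0.5, 0.5, -0.5]
wrist_force: [-1.5, -0.3, 6.1]
opening: 0.467
```

servo_tool(targets=[0,0,0,0,0,0,0,0,0,0,0,0,0,0,0,0,0,0,0,0], fingers=60)

```text
time_s: 19.7
eef_pos: [0.5486, 0.2446, 0.0407]
eef_rot: [-0.5, -0.5, -0.5, 0.5]
wrist_force: [-0.3, -0.5, -0.2]
opening: 0.704
```

servo_tool(targets=[-10,0,0,0,-25,0,0,0,-40,0,0,0,-45,0,0,0,-45,0,0,0])

```text
time_s: 20.2
eef_pos: [0.5483, 0.2446, 0.208]
eef_rot: [-0.5, -0.5, -0.5, 0.5]
wrist_force: [1.4, 0.5, 0.0]
opening: 0.704
```

Run:
```python
from h import *
im,d=snap('top','t10.png')
for j in jars('top',im,d): print(j)
im,d=snap('scene'); cv2.imwrite('pics/s10.png',cv2.resize(im[110:270,230:430],None,fx=3,fy=3))
go([.402,-.297,.21],0)
```

```text
(array([455.5, 171.8]), np.int32(146), array([ 0.6164, -0.3774,  0.0353]), array([ 0.6166, -0.3779,  0.036 ]))
(array([250.9, 194.7]), np.int32(82), array([0.5487, 0.2385, 0.0418]), array([0.5506, 0.2397, 0.036 ]))
(array([432.6, 243.9]), np.int32(160), array([ 0.3996, -0.2963,  0.0355]), array([ 0.3998, -0.2965,  0.036 ]))
turn about x (neg of azimuth): 0.0
t 20.3 pos [0.5528 0.2457 0.2148] az 0.0 x [ 0.014  0.003 -1.   ] local [1.0, -151.0, 542.7] F [ 1.   0.4 -0. ] open 0.7 q6 0.22
```

View pics/s10.png

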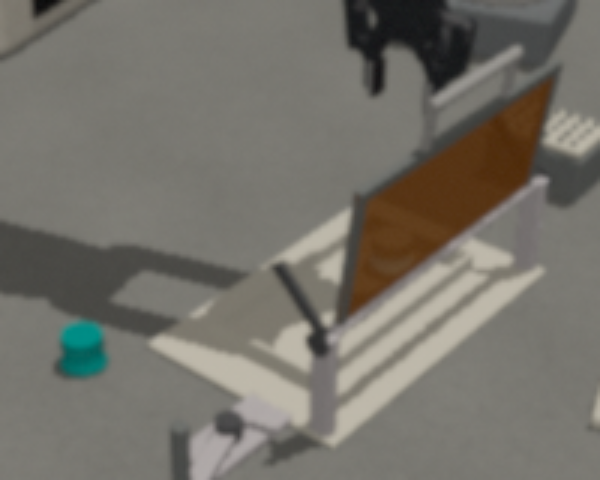

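View pics/t10.png

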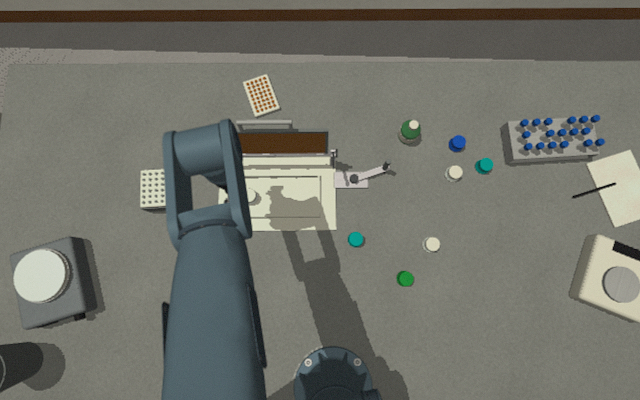

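Jar A stands in the tray, top at z 0.042 and visible at (250,195) in the top view. Next is jar B.

servo_tool(targets=[0,-12,42,0,0,-12,42,0,0,-12,42,0,0,-12,42,0,0,-12,42,0], fingers=80)

```text
time_s: 20.8
eef_pos: [0.4879, 0.0333, 0.2062]
eef_rot: [0.5, 0.5, 0.5, -0.5]
wrist_force: [1.2, -1.0, 0.4]
opening: 0.936
```

servo_tool(targets=[0,-12,42,0,0,-12,42,0,0,-12,42,0,0,-12,42,0,0,-12,42,0])

```text
time_s: 21.3
eef_pos: [0.4279, -0.1769, 0.2063]
eef_rot: [0.5, 0.5, 0.5, -0.5]
wrist_force: [1.5, -0.3, 0.5]
opening: 0.942
```

servo_tool(targets=[0,-12,42,0,0,-12,42,0,0,-5,37,0,0,0,0,0,0,0,0,0])

```text
time_s: 21.8
eef_pos: [0.3992, -0.2967, 0.2057]
eef_rot: [0.499, 0.501, 0.5, -0.5]
wrist_force: [-0.3, -0.2, -0.5]
opening: 0.932
```

Run:
```python
from h import *
im,d=snap('top')
for j in jars('top',im,d): print(j)
go([.402,-.298,.034],0)
```

```text
(array([455.5, 171.8]), np.int32(146), array([ 0.6166, -0.3788,  0.0357]), array([ 0.6166, -0.3779,  0.036 ]))
(array([248.7, 195. ]), np.int32(141), array([0.5487, 0.2443, 0.042 ]), array([0.5499, 0.2461, 0.036 ]))
(array([430.5, 241.8]), np.int32(76), array([ 0.4068, -0.2898,  0.0357]), array([ 0.4059, -0.2908,  0.036 ]))
turn about x (neg of azimuth): -0.0
t 21.85 pos [ 0.3995 -0.2958  0.2057] az -0.0 x [-0.     0.001 -1.   ] local [171.7, 2.6, 2.4] F [0.1 1.8 0.2] open 0.936 q6 -0.88
```

servo_tool(targets=[40,2,1.5,0,40,0,0,0,38,0,0,0,30,0,0,0,23,0,0,0])

```text
time_s: 22.35
eef_pos: [0.4014, -0.2952, 0.0329]
eef_rot: [0.5, 0.5, 0.501, -0.499]
wrist_force: [-0.3, 0.4, -0.4]
opening: 0.94
```

servo_tool(targets=[0,0,0,0,0,0,0,0,0,0,0,0,0,0,0,0,0,0,0,0], fingers=0)

```text
time_s: 22.85
eef_pos: [0.4028, -0.2987, 0.0366]
eef_rot: [0.501, 0.5, 0.499, -0.5]
wrist_force: [-0.2, 1.9, 7.0]
opening: 0.468
```

servo_tool(targets=[0,0,0,0,0,0,0,0,-10,0,0,0,-30,0,0,0,-40,0,0,0])

```text
time_s: 23.35
eef_pos: [0.4005, -0.2967, 0.1148]
eef_rot: [0.499, 0.5, 0.501, -0.5]
wrist_force: [0.8, -0.1, -0.4]
opening: 0.468
```

Run:
```python
from h import *
go([.548,.1636,.2],0)
```

```text
turn about x (neg of azimuth): -0.0
t 23.35 pos [ 0.4005 -0.2967  0.1148] az -0.0 x [-0.003  0.003 -1.   ] local [-84.2, 147.2, -460.6] F [ 0.8 -0.1 -0.4] open 0.468 q6 -0.88
```

servo_tool(targets=[-40,0,-10,0,-35,13,-30,0,-10,13.5,-42,0,0,13.5,-42,0,0,13.5,-42,0])

```text
time_s: 23.85
eef_pos: [0.4557, -0.1307, 0.2016]
eef_rot: [0.501, 0.5, 0.499, -0.5]
wrist_force: [0.6, 0.1, -1.0]
opening: 0.467
```

servo_tool(targets=[0,13.5,-42,0,0,13.5,-42,0,0,13.5,-42,0,0,13.5,-42,0,0,13.5,-42,0])

```text
time_s: 24.35
eef_pos: [0.5229, 0.08, 0.2009]
eef_rot: [0.5, 0.5, 0.5, -0.5]
wrist_force: [0.7, 0.2, -0.5]
opening: 0.467
```

servo_tool(targets=[0,13.5,-42,0,0,12,-42,0,0,0,0,0,0,0,0,0,0,0,0,0])

```text
time_s: 24.85
eef_pos: [0.5478, 0.1614, 0.2]
eef_rot: [-0.5, -0.5, -0.5, 0.5]
wrist_force: [-0.7, -0.2, -0.4]
opening: 0.466
```

Run:
```python
from h import *
go([.548,.1636,.042],0)
im,d=snap('scene'); cv2.imwrite('pics/s11.png',cv2.resize(im[110:270,230:430],None,fx=3,fy=3))
```

```text
turn about x (neg of azimuth): -0.0
t 24.85 pos [0.5478 0.1614 0.2   ] az -0.0 x [-0. -0. -1.] local [158.0, 0.2, -2.3] F [-0.7 -0.2 -0.4] open 0.466 q6 0.08
```

View pics/s11.png

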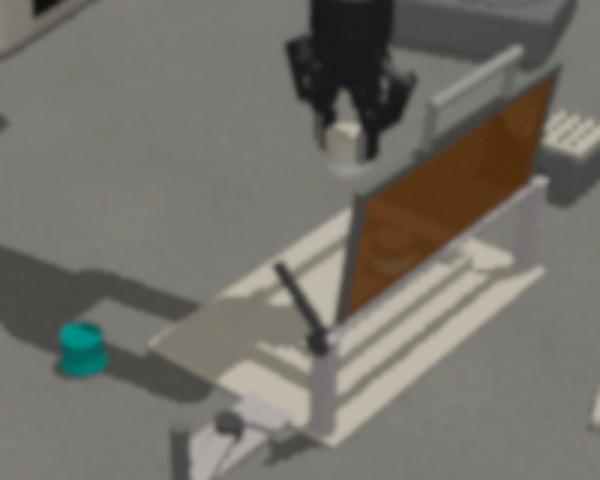

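Jar B is gripped upright at (345,145) of the crop. Lowering it.

servo_tool(targets=[35,0,-2,0,45,0,0,0,40,0,0,0,23,0,0,0,9,0,0,0])

```text
time_s: 25.4
eef_pos: [0.546, 0.1625, 0.0451]
eef_rot: [-0.498, -0.499, -0.501, 0.502]
wrist_force: [-0.8, -0.5, -1.4]
opening: 0.464
```

servo_tool(targets=[2,0,0,0,2,0,0,0,1,0,0,0,1,0,0,0,0,0,0,0])

```text
time_s: 25.9
eef_pos: [0.5487, 0.1643, 0.0426]
eef_rot: [0.5, 0.5, 0.5, -0.5]
wrist_force: [0.6, 0.1, 1.3]
opening: 0.467
```

servo_tool(targets=[0.7,0,0,0,0,0,0,0,0,0,0,0,0,0,0,0,0,0,0,0])

```text
time_s: 26.4
eef_pos: [0.5488, 0.1643, 0.0426]
eef_rot: [0.5, 0.5, 0.5, -0.5]
wrist_force: [-3.6, -0.5, 8.4]
opening: 0.467
```

servo_tool(targets=[0,0,0,0,0,0,0,0,0,0,0,0,0,0,0,0,0,0,0,0], fingers=60)

```text
time_s: 26.9
eef_pos: [0.5481, 0.1641, 0.041]
eef_rot: [-0.5, -0.5, -0.5, 0.5]
wrist_force: [-0.4, -0.4, 0.3]
opening: 0.708
```

servo_tool(targets=[-10,0,0,0,-25,0,0,0,-40,0,0,0,-45,0,0,0,-45,0,0,0])

```text
time_s: 27.4
eef_pos: [0.5478, 0.1641, 0.2083]
eef_rot: [-0.5, -0.5, -0.5, 0.5]
wrist_force: [0.9, 0.4, -0.2]
opening: 0.702
```

Run:
```python
from h import *
im,d=snap('top','t12.png')
for j in jars('top',im,d): print(j)
go([.617,-.379,.21],0)
```

```text
(array([455.5, 171.8]), np.int32(146), array([ 0.6164, -0.3781,  0.0354]), array([ 0.6166, -0.3779,  0.036 ]))
(array([248.7, 195.1]), np.int32(136), array([0.5483, 0.2445, 0.0422]), array([0.5494, 0.2463, 0.036 ]))
turn about x (neg of azimuth): 0.0
t 27.45 pos [0.5521 0.1647 0.2173] az 0.0 x [ 0.013  0.001 -1.   ] local [7.5, 64.6, 543.7] F [3.5 1.8 6.2] open 0.707 q6 0.08
```

View pics/t12.png

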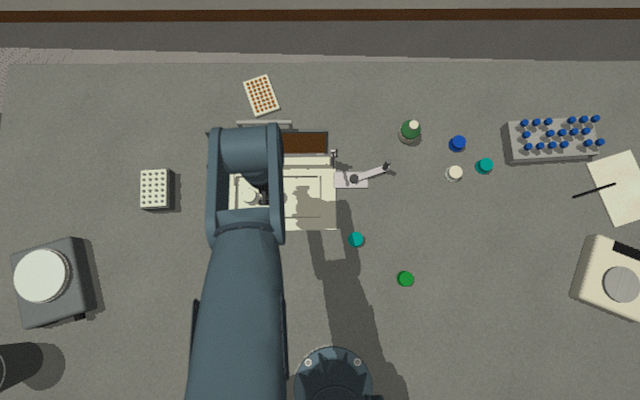

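servo_tool(targets=[-6,-13,41,0,-6,-13,41,0,-6,-13,41,0,-6,-13,41,0,2,13,42,0], fingers=70)

```text
time_s: 27.95
eef_pos: [0.5076, -0.0428, 0.2297]
eef_rot: [0.501, 0.5, 0.5, -0.5]
wrist_force: [1.6, -0.3, 0.9]
opening: 0.822
```

servo_tool(targets=[2,13,42,0,2,13,42,0,2,13,42,0,2,13,42,0,2,13,42,0])

```text
time_s: 28.45
eef_pos: [0.5744, -0.2537, 0.2185]
eef_rot: [0.5, 0.5, 0.5, -0.5]
wrist_force: [1.3, 1.4, 0.8]
opening: 0.819
```

servo_tool(targets=[2,13,42,0,2,13,42,0,2,13,42,0,0,0,0,0,0,0,0,0])

```text
time_s: 28.95
eef_pos: [0.6127, -0.3786, 0.2114]
eef_rot: [0.499, 0.5, 0.5, -0.5]
wrist_force: [0.1, -0.2, 0.3]
opening: 0.818
```

Run:
```python
from h import *
im,d=snap('top','t13.png')
for j in jars('top',im,d): print(j)
im,d=snap('scene','s13.png')
for j in jars('scene',im,d): print(j)
go([.617,-.379,.034],0)
```

```text
(array([453., 170.]), np.int32(72), array([ 0.6226, -0.3708,  0.0351]), array([ 0.6221, -0.3707,  0.036 ]))
(array([248.8, 195.1]), np.int32(145), array([0.5486, 0.2446, 0.0418]), array([0.5494, 0.246 , 0.036 ]))
(array([276., 195.]), np.int32(141), array([0.5481, 0.1636, 0.0419]), array([0.5492, 0.1644, 0.036 ]))
(array([370. ,   3.7]), np.int32(120), array([-0.8242,  2.2483,  0.0353]), array([-0.8305,  2.2487,  0.036 ]))
(array([232.3, 120. ]), np.int32(63), array([-0.1287,  0.3171,  0.0365]), array([-0.1311,  0.322 ,  0.036 ]))
(array([220.1, 321.3]), np.int32(251), array([ 0.6233, -0.3811,  0.0337]), array([ 0.6253, -0.3821,  0.036 ]))
(array([304.2, 321. ]), np.int32(143), array([ 0.7692, -0.2636,  0.0355]), array([ 0.7665, -0.2603,  0.036 ]))
turn about x (neg of azimuth): 0.001
t 29.05 pos [ 0.6131 -0.3769  0.2123] az 0.001 x [-0.     0.001 -1.   ] local [178.3, 4.0, 2.2] F [-0.2  0.3 -0.2] open 0.82 q6 -0.72
```

View pics/s13.png

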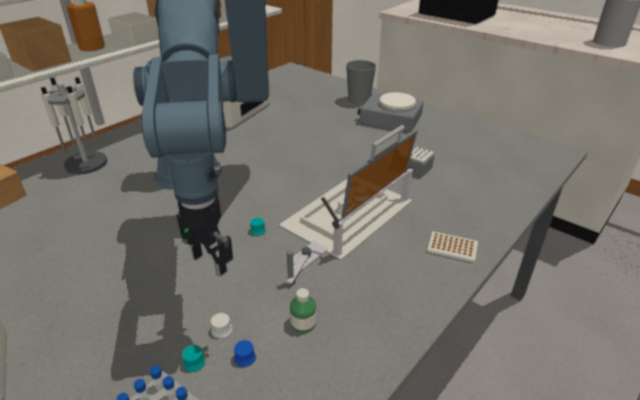

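View pics/t13.png

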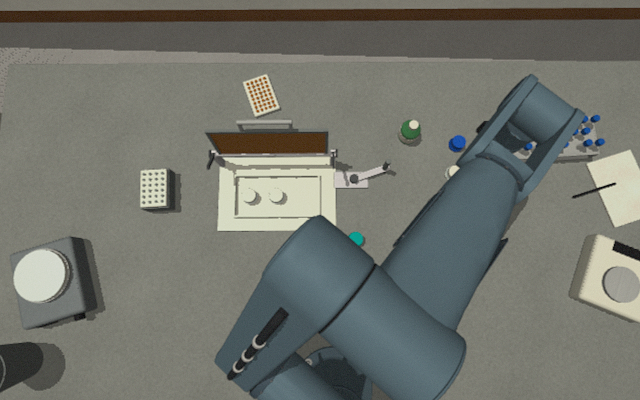

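Run:
```python
from h import *
print(onplane('top',458,143,.036),onplane('top',485,165,.036))
im=cv2.imread('pics/t12.png'); print
hsv=cv2.cvtColor(im,cv2.COLOR_BGR2HSV)
m=((hsv[...,1]>120)&(hsv[...,0]>80)&(hsv[...,0]<130)).astype(np.uint8)
k,l,s,c=cv2.connectedComponentsWithStats(m)
for i in range(1,k):
    if s[i,4]>60: print(c[i],s[i,4],onplane('top',*c[i],.03))
```

```text
[ 0.70729243 -0.39150916  0.036     ] [ 0.6371485  -0.46899532  0.036     ]
[456.76923077 143.00961538] 208 [ 0.70922192 -0.38983164  0.03      ]
[483.75700935 165.36448598] 214 [ 0.63760569 -0.46762455  0.03      ]
[354.98378378 239.06486486] 185 [ 0.416164   -0.06964849  0.03      ]
```

servo_tool(targets=[40,2.5,1.5,0,40,0,0,0,40,0,0,0,34,0,0,0,24,0,0,0], fingers=65)

```text
time_s: 29.55
eef_pos: [0.6149, -0.3766, 0.0321]
eef_rot: [0.499, 0.5, 0.501, -0.5]
wrist_force: [-0.1, 0.2, 0.2]
opening: 0.76
```

servo_tool(targets=[0,0,0,0,0,0,0,0,0,0,0,0,0,0,0,0,0,0,0,0], fingers=0)

```text
time_s: 30.05
eef_pos: [0.6164, -0.3799, 0.036]
eef_rot: [0.501, 0.5, 0.499, -0.5]
wrist_force: [-0.4, -0.1, -1.0]
opening: 0.465
```

servo_tool(targets=[0,0,0,0,0,0,0,0,-10,0,0,0,-30,0,0,0,-40,0,0,0])

```text
time_s: 30.55
eef_pos: [0.6142, -0.3783, 0.1127]
eef_rot: [0.498, 0.5, 0.502, -0.5]
wrist_force: [0.5, -0.1, -0.1]
opening: 0.471
```

Run:
```python
from h import *
im,d=snap('scene'); cv2.imwrite('pics/s14.png',cv2.resize(im[210:400,130:360],None,fx=3,fy=3))
go([.49,-.02,.24],0)
```

```text
turn about x (neg of azimuth): 0.0
t 30.6 pos [ 0.6183 -0.3815  0.1233] az 0.0 x [ 0.007 -0.006 -1.   ] local [-119.7, -127.4, -360.8] F [ 4.4 -2.7  4.7] open 0.472 q6 -0.72
```

View pics/s14.png

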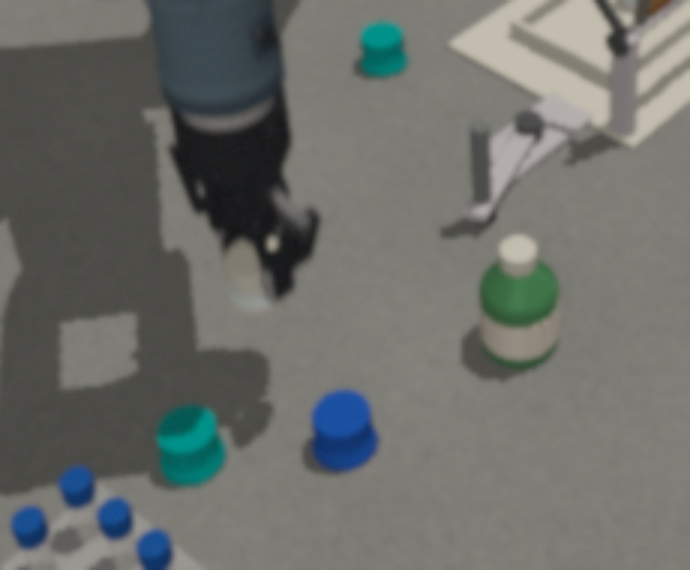

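servo_tool(targets=[-40,0,0,0,-40,-5,-10,0,-40,-10,-20,0,0,-14,-42,0,0,-14,-42,0])

```text
time_s: 31.1
eef_pos: [0.573, -0.2654, 0.2371]
eef_rot: [0.501, 0.501, 0.498, -0.5]
wrist_force: [0.3, 0.0, -0.3]
opening: 0.464
```

servo_tool(targets=[0,-14,-42,0,0,-14,-42,0,0,-14,-42,0,0,-14,-42,0,0,-14,-42,0])

```text
time_s: 31.6
eef_pos: [0.502, -0.0539, 0.235]
eef_rot: [0.5, 0.5, 0.499, -0.5]
wrist_force: [0.1, 0.7, -0.3]
opening: 0.471
```

servo_tool(targets=[0,-10,-42,0,0,10,-40,0,0,20,-40,0,0,25,-10,0,0,0,0,0])

```text
time_s: 32.1
eef_pos: [0.5497, 0.0784, 0.2351]
eef_rot: [0.501, 0.5, 0.5, -0.498]
wrist_force: [0.3, -0.6, -1.2]
opening: 0.469
```

Run:
```python
from h import *
go([.548,.0836,.042],0)
im,d=snap('scene','s15.png')
```

```text
turn about x (neg of azimuth): 0.003
t 32.1 pos [0.5497 0.0784 0.2351] az 0.003 x [ 0.003  0.    -1.   ] local [193.1, -2.3, -5.1] F [ 0.3 -0.6 -1.2] open 0.469 q6 -0.08
```

servo_tool(targets=[40,-2,-5,0,45,0,0,0,45,0,0,0,40,0,0,0,17,0,0,0])

```text
time_s: 32.65
eef_pos: [0.5422, 0.0808, 0.0435]
eef_rot: [-0.498, -0.499, -0.501, 0.502]
wrist_force: [-0.8, 0.1, -1.4]
opening: 0.469
```

servo_tool(targets=[2,0,0,0,2,0,0,0,1,0,0,0,0,0,0,0,0,0,0,0])

```text
time_s: 33.15
eef_pos: [0.5465, 0.0816, 0.0434]
eef_rot: [0.501, 0.501, 0.499, -0.499]
wrist_force: [-0.1, 0.5, -0.2]
opening: 0.467
```

servo_tool(targets=[1,0,0,0,0.7,0,0,0,0,0,0,0,0,0,0,0,0,0,0,0])

```text
time_s: 33.65
eef_pos: [0.5456, 0.0817, 0.0403]
eef_rot: [0.5, 0.5, 0.5, -0.5]
wrist_force: [0.6, -0.8, -0.4]
opening: 0.47
```

servo_tool(targets=[0,0,0,0,0,0,0,0,0,0,0,0,0,0,0,0,0,0,0,0], fingers=60)

```text
time_s: 34.15
eef_pos: [0.5457, 0.0816, 0.0404]
eef_rot: [0.5, 0.5, 0.5, -0.5]
wrist_force: [-0.1, -0.4, -0.0]
opening: 0.7
```

servo_tool(targets=[-10,0,0,0,-25,0,0,0,-40,0,0,0,-45,0,0,0,-45,0,0,0])

```text
time_s: 34.65
eef_pos: [0.5452, 0.0817, 0.2077]
eef_rot: [0.5, 0.5, 0.5, -0.5]
wrist_force: [0.6, 0.2, 0.1]
opening: 0.706
```

servo_tool(targets=[-20,-30,0,0,-20,-30,0,0,-20,-30,20,0,-20,-30,40,0,-20,-20,40,0])

```text
time_s: 35.15
eef_pos: [0.4059, -0.0154, 0.3052]
eef_rot: [0.501, 0.499, 0.5, -0.499]
wrist_force: [1.2, -0.5, 0.6]
opening: 0.702
```

Run:
```python
from h import *
im,d=snap('top','t16.png')
for j in jars('top',im,d): print(j)
im2,d=snap('scene'); cv2.imwrite('pics/s16.png',cv2.resize(im2[110:310,180:440],None,fx=3,fy=3))
P=cloud('scene',d)
go([.66,.1636,.38],0)
```

```text
(array([248.8, 195. ]), np.int32(134), array([0.5486, 0.2446, 0.0422]), array([0.5499, 0.246 , 0.036 ]))
(array([276. , 194.9]), np.int32(134), array([0.5482, 0.164 , 0.0419]), array([0.5496, 0.1647, 0.036 ]))
(array([304. , 195.6]), np.int32(138), array([0.5447, 0.0804, 0.0425]), array([0.5469, 0.0808, 0.036 ]))
turn about x (neg of azimuth): -0.005
t 35.25 pos [ 0.4074 -0.0193  0.3077] az -0.005 x [ 0.006 -0.004 -1.   ] local [-71.5, 252.1, -183.9] F [1. 1. 1.] open 0.702 q6 -0.33
```

View pics/s16.png

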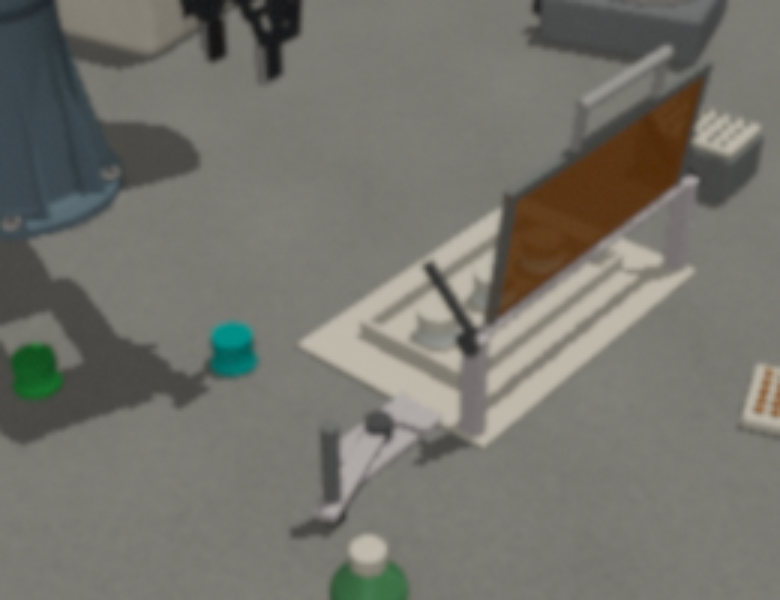

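View pics/t16.png

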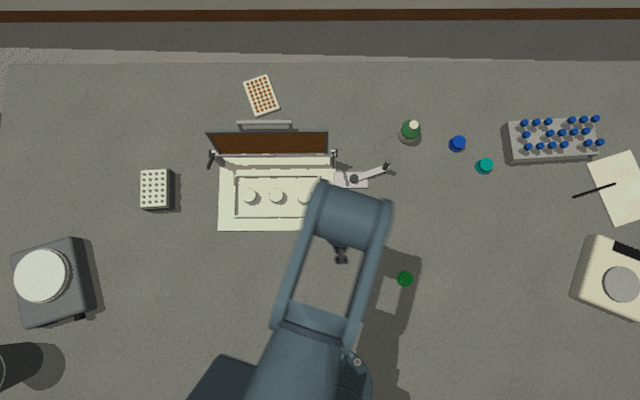

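servo_tool(targets=[-20,25,-23,0,-20,33,-23,0,-14,34,-23,0,-14,34,-23,0,-12,34,-23,0], fingers=40)

```text
time_s: 35.75
eef_pos: [0.569, 0.1013, 0.3851]
eef_rot: [0.5, 0.5, 0.5, -0.5]
wrist_force: [0.2, -0.0, 1.4]
opening: 0.471
```

servo_tool(targets=[-8,34,-23,0,-4,34,-23,0,0,34,-22,0,0,4,0,0,0,0,0,0])

```text
time_s: 36.25
eef_pos: [0.6739, 0.1684, 0.3943]
eef_rot: [0.5, 0.499, 0.501, -0.5]
wrist_force: [-0.7, -0.1, -0.2]
opening: 0.471
```

Run:
```python
from h import *
im,d=snap('top','t17.png')
P=cloud('top',d)
go([.6775,.1636,.307],0)
for v in range(120,127): print(v,[P[v,c].round(3).tolist() for c in (246,250,284,288)])
print(proj('top',[.632,-.165,.104]),P[165:169,385:390].round(3)[:,:,:].tolist())
```

```text
turn about x (neg of azimuth): 0.001
t 36.3 pos [0.6734 0.1679 0.3953] az 0.001 x [-0.002 -0.    -1.   ] local [88.3, 4.2, 4.2] F [ 0.1 -1.1 -0.4] open 0.472 q6 0.07
120 [[0.523, 0.126, 0.712], [0.524, 0.121, 0.71], [0.68, 0.116, 0.307], [0.681, 0.106, 0.304]]
121 [[0.522, 0.126, 0.711], [0.523, 0.121, 0.709], [0.678, 0.116, 0.306], [0.678, 0.106, 0.305]]
122 [[0.52, 0.126, 0.712], [0.521, 0.121, 0.71], [0.675, 0.116, 0.306], [0.675, 0.106, 0.306]]
123 [[0.519, 0.126, 0.711], [0.52, 0.12, 0.71], [0.673, 0.116, 0.304], [0.673, 0.106, 0.304]]
124 [[0.518, 0.126, 0.71], [0.519, 0.121, 0.709], [0.671, 0.116, 0.303], [0.673, 0.107, 0.3]]
125 [[0.517, 0.126, 0.711], [0.518, 0.121, 0.707], [0.783, 0.146, -0.001], [0.783, 0.134, -0.002]]
126 [[0.516, 0.126, 0.709], [0.517, 0.121, 0.706], [0.78, 0.147, -0.003], [0.779, 0.134, -0.0]]
[388.66702958 161.37867181] [[[0.63, -0.159, 0.071], [0.628, -0.161, 0.081], [0.626, -0.163, 0.085], [0.625, -0.165, 0.091], [0.626, -0.168, 0.088]], [[0.629, -0.16, 0.065], [0.626, -0.162, 0.074], [0.328, 0.025, 1.214], [0.625, -0.167, 0.079], [0.64, -0.179, 0.023]], [[0.627, -0.161, 0.059], [0.626, -0.163, 0.065], [0.626, -0.166, 0.063], [0.627, -0.17, 0.06], [0.637, -0.179, 0.022]], [[0.626, -0.163, 0.05], [0.626, -0.165, 0.053], [0.626, -0.168, 0.052], [0.634, -0.176, 0.022], [0.634, -0.179, 0.022]]]
```

View pics/t17.png

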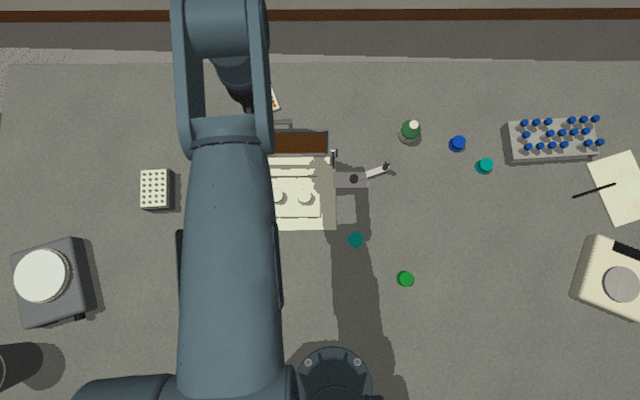

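servo_tool(targets=[20,3.5,4,0,25,0,0,0,23,0,0,0,14,0,0,0,5,0,0,0])

```text
time_s: 36.8
eef_pos: [0.6761, 0.163, 0.308]
eef_rot: [-0.499, -0.5, -0.5, 0.501]
wrist_force: [-0.6, -0.2, 0.4]
opening: 0.465
```

servo_tool(targets=[0,0,0,0,0,0,0,0,0,0,0,0,0,0,0,0,0,0,0,0], fingers=0)

```text
time_s: 37.3
eef_pos: [0.6778, 0.1635, 0.3109]
eef_rot: [0.501, 0.501, 0.499, -0.499]
wrist_force: [-1.7, -0.7, 5.8]
opening: 0.113
```

Run:
```python
from h import *
sh()
def arc(a,b,n):
    t=np.linspace(a,b,n+1); x=-.19*np.cos(t)*1000; z=.19*np.sin(t)*1000
    for i in range(n): print(round(t[i+1],3),float(round(-(z[i+1]-z[i]),1)),float(round(x[i+1]-x[i],1)))
arc(1.68,.785,10)
```

```text
shield est 1.682 r 0.1962 t 37.3 p [0.6778 0.1635 0.3109] F [-1.7 -0.7  5.8] open 0.113
1.59 -1.1 -17.0
1.501 0.4 -17.0
1.412 1.9 -16.9
1.322 3.4 -16.6
1.232 4.9 -16.3
1.143 6.4 -15.8
1.054 7.7 -15.1
0.964 9.1 -14.4
0.874 10.3 -13.5
0.785 11.5 -12.5
```

servo_tool(targets=[-1.1,-17,0,0,0.4,-17,0,0,1.9,-16.9,0,0,3.4,-16.6,0,0,4.9,-16.3,0,0])

```text
time_s: 37.8
eef_pos: [0.5958, 0.1634, 0.3039]
eef_rot: [0.503, 0.503, 0.497, -0.497]
wrist_force: [7.8, -1.1, -5.5]
opening: 0.114
```

servo_tool(targets=[6.4,-15.8,0,0,7.7,-15.1,0,0,9.1,-14.4,0,0,10.3,-13.5,0,0,11.5,-12.5,0,0])

```text
time_s: 38.3
eef_pos: [0.5233, 0.1633, 0.2567]
eef_rot: [0.501, 0.501, 0.499, -0.499]
wrist_force: [1.0, -1.3, 5.0]
opening: 0.114
```

servo_tool(targets=[0,0,0,0,0,0,0,0,0,0,0,0,0,0,0,0,0,0,0,0])

```text
time_s: 38.8
eef_pos: [0.5216, 0.1633, 0.2548]
eef_rot: [-0.499, -0.499, -0.501, 0.501]
wrist_force: [-7.6, -2.8, 4.9]
opening: 0.116
```

```bash
cat >> h.py <<'E'
def panel():
    for n in('top','scene'):
        im,d=snap(n); P=cloud(n,d); b=im.astype(int)
        m=(b[...,2]>b[...,0]+50)&(b[...,2]>b[...,1]+25)&(P[...,0]>.45)&(P[...,0]<.72)&(P[...,1]>.0)&(P[...,1]<.33)&(P[...,2]>.1)&(P[...,2]<.3)
        q=P[m]
        if len(q)<100: print(n,len(q)); continue
        c=np.median(q,0)
        for _ in range(4):
            A=np.c_[q[:,0]-.656,q[:,2]-.11]; 
            U,S,V=np.linalg.svd(A-A.mean(0),full_matrices=False); nrm=V[1]; r=(A-A.mean(0))@nrm; k=abs(r)<2.5*r.std()+1e-4; q=q[k]
        v=V[0]*np.sign(V[0,1]); print(n,len(q),'slope angle',np.arctan2(v[1],-v[0]).round(3),'by centroid',np.arctan2(A[:,1].mean(),-A[:,0].mean()).round(3),'std',r.std())
E
python3 - <<'E'
from h import *
sh(); panel()
im,d=snap('scene'); cv2.imwrite('pics/s18.png',cv2.resize(im[110:310,230:490],None,fx=3,fy=3))
E
```

```text
shield est 0.802 r 0.1932 t 38.8 p [0.5216 0.1633 0.2548] F [-7.6 -2.8  4.9] open 0.116
top 1001 slope angle 0.782 by centroid 0.819 std 0.0009730005210735494
scene 3407 slope angle 0.78 by centroid 0.822 std 0.0018692093088424453
```

View pics/s18.png

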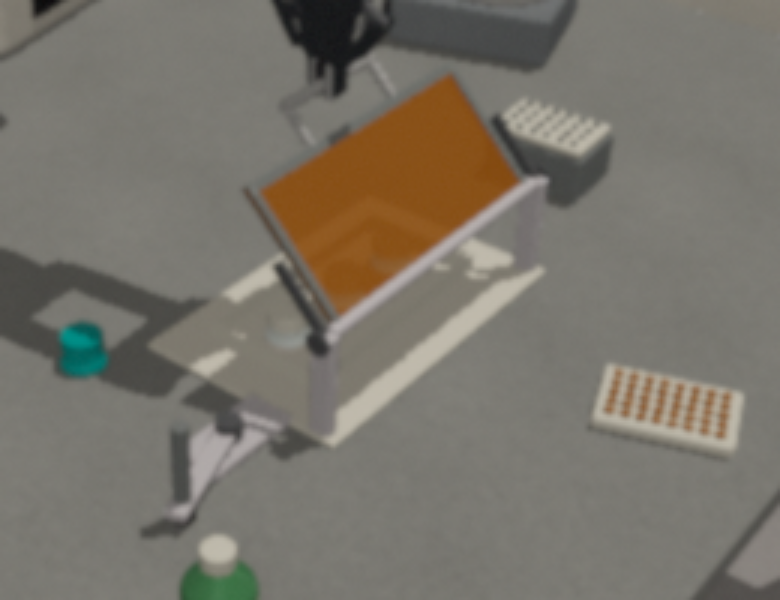

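Panel slope measures 0.78 from both cameras, in line with the index arm at (300,300) of the crop. Releasing and backing off upward.

servo_tool(targets=[0,0,0,0,0,0,0,0,0,0,0,0,0,0,0,0,0,0,0,0], fingers=40)

```text
time_s: 39.45
eef_pos: [0.5223, 0.1636, 0.2545]
eef_rot: [0.5, 0.5, 0.5, -0.5]
wrist_force: [0.1, 0.9, 0.0]
opening: 0.468
```

servo_tool(targets=[-10,0,0,0,-15,0,0,0,-25,0,0,0,-35,0,0,0,-35,-10,0,0])

```text
time_s: 39.95
eef_pos: [0.5125, 0.1634, 0.3769]
eef_rot: [0.5, 0.5, 0.5, -0.5]
wrist_force: [0.2, -0.6, 1.6]
opening: 0.469
```

servo_tool(targets=[0,-40,20,0,0,-40,20,0,0,-30,35,0,0,-10,40,0,0,0,40,0])

```text
time_s: 40.45
eef_pos: [0.3909, 0.0079, 0.3767]
eef_rot: [0.502, 0.5, 0.499, -0.499]
wrist_force: [0.5, -0.6, -0.3]
opening: 0.466
```

servo_tool(targets=[0,0,0,0,0,0,0,0,0,0,0,0,0,0,0,0,0,0,0,0])

```text
time_s: 40.95
eef_pos: [0.3923, 0.0095, 0.3745]
eef_rot: [0.5, 0.499, 0.501, -0.499]
wrist_force: [0.4, 0.4, 0.2]
opening: 0.47
```

Run:
```python
from h import *
panel(); go([.4,0,.3])
im,d=snap('scene','s19.png');im,d=snap('top','t19.png')
P=cloud('top',d)
print(P[158:168,384:390,2].round(3)); print(P[163,385:390].round(3).tolist())
```

```text
top 2501 slope angle 0.785 by centroid 0.821 std 0.0009244643888692322
scene 3373 slope angle 0.782 by centroid 0.824 std 0.0018562943030526046
t 41.05 pos [0.3922 0.0092 0.3744] az 0.002 x [-0.  0. -1.] local [74.4, 7.8, 9.3] F [ 0.5  0.3 -0.6] open 0.467 q6 -0.28
[[ 2.000e-03 -1.000e-03  1.000e-03 -3.000e-03  1.000e-03  0.000e+00]
 [-2.000e-03 -0.000e+00 -0.000e+00 -0.000e+00  1.070e-01  1.050e-01]
 [-2.000e-03  1.214e+00  2.000e-03  1.030e-01  1.040e-01  1.040e-01]
 [-2.000e-03 -2.000e-03  9.900e-02  1.030e-01  1.030e-01  1.010e-01]
 [-1.000e-03  3.000e-03  1.010e-01  1.040e-01  1.040e-01  1.030e-01]
 [ 2.000e-03  8.100e-02  9.600e-02  1.010e-01  1.030e-01  1.000e-01]
 [ 6.000e-02  8.200e-02  8.800e-02  9.500e-02  9.600e-02  9.600e-02]
 [ 6.600e-02  7.600e-02  8.400e-02  8.500e-02  9.000e-02  8.200e-02]
 [ 5.800e-02  6.700e-02  7.300e-02  7.600e-02  7.500e-02  2.300e-02]
 [ 4.900e-02  5.900e-02  6.700e-02  6.300e-02  5.800e-02  2.100e-02]]
[[0.634, -0.158, 0.081], [0.629, -0.159, 0.096], [0.628, -0.161, 0.101], [0.627, -0.163, 0.103], [0.628, -0.167, 0.1]]
```

View pics/s19.png

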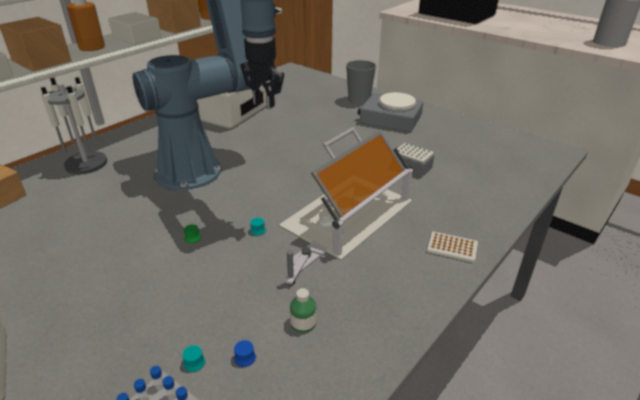

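View pics/t19.png

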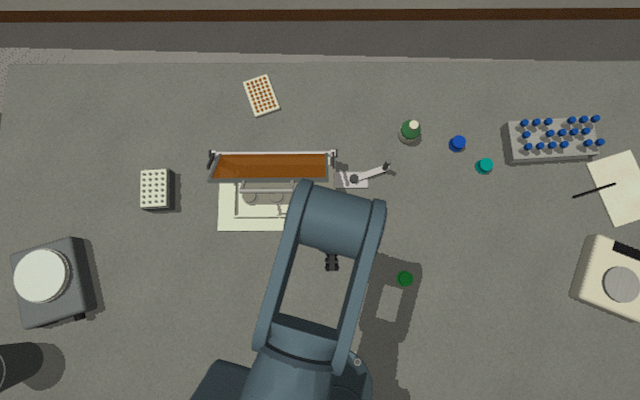

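servo_tool(targets=[0,0,40,0,0,0,40,0,0,0,40,0,0,0,40,0,0,0,40,0])

```text
time_s: 41.65
eef_pos: [0.392, -0.193, 0.3745]
eef_rot: [0.5, 0.5, 0.5, -0.5]
wrist_force: [0.6, 0.6, -0.6]
opening: 0.465
```

servo_tool(targets=[0,0,40,0,0,0,20,0,0,0,0,0,0,0,0,0,0,0,0,0])

```text
time_s: 42.15
eef_pos: [0.3923, -0.2504, 0.3744]
eef_rot: [0.5, 0.5, 0.5, -0.5]
wrist_force: [0.0, -0.1, -0.2]
opening: 0.469
```

Run:
```python
from h import *
panel()
im,d=snap('top'); cv2.imwrite('pics/t20.png',cv2.resize(im[110:310,180:500],None,fx=2.5,fy=2.5))
P=cloud('top',d)
for c in (249,276,304): 
    w=P[194:203,c-5:c+6].reshape(-1,3); w=w[(w[:,2]>.036)&(w[:,2]<.05)]; print(c,len(w),w.mean(0) if len(w) else '')
```

```text
top 2510 slope angle 0.786 by centroid 0.82 std 0.0009669307717190839
scene 3390 slope angle 0.784 by centroid 0.824 std 0.00188360831149736
249 89 [0.54077839 0.24375359 0.04231294]
276 83 [0.54063833 0.16349736 0.04206468]
304 91 [0.5392599  0.07993276 0.04192312]
```

View pics/t20.png

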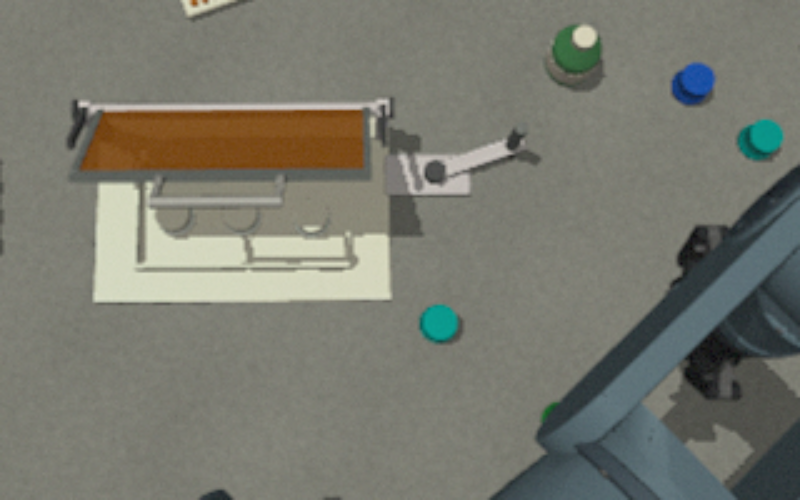

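The three jars stand in the tray at (175,217), (240,217) and (313,220) of the crop, all with tops at 42 mm. The foot is out and the shield slope is 0.785. Handing in.

```bash
python3 -c "
from h import *
print(workorder.hand_in())"
```

```text
the job is handed in; nothing more can be done
None
```

I swung the foot out to its end stop, raised the shield to about 1.68 rad, and put all three white jars upright in the tray. I then folded the shield back down and let go. The job was handed in at about 42 s.

My last checks, all from the camera images:
- **Shield:** the panel slope reads 0.784 and 0.786 rad from the two cameras. A cruder estimate from the panel's centre gave about 0.82; that one depends on the assumed hinge height, and it is within the limits too.
- **Foot:** the peg is about where 1.9 rad puts it.
- **Jars:** all three are in the tray with tops level at 42 mm. In the stand's frame they sit near x 0 and y +81, 0 and -83 mm.
- **Other items:** the reagent bottle, tip box and coloured look-alikes look unmoved, and the arm is clear of everything.

No check failed. Only three jars were present, and I saw no jar knocked aside during the run.

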